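# Make up the bedside water set on the welcome tray

## Robot

A 6-joint arm with a two-finger parallel gripper is mounted at the origin on the work surface. World frame = base frame: x ahead of the robot, y to its left, z up, the work surface at z = 0. Lengths are in m, angles in rad, forces in N, time in s.
With the tool pointing down it reaches from about 0.375 to 0.9 m from the base axis. Payload 3.1 kg.
Tool frame: the origin (TCP) lies on the centre line of the jaws, within the pads' length; the fingertips stand 14 mm ahead of it and the grasp point (between the pads) lies 5 mm behind it; z points along the fingers, y is the line along which they close (so a half turn about z gives the same grasp; the last joint's range is limited). The gripper opens to 87 mm and grips with 3 to 60 N. Pads are 19 mm wide; open, the fingers measure 117 mm over their backs; the gripper's body (75 mm by 190 mm) begins 51 mm behind the grasp point.
Start: joints at [1.046, 0.527, 1.433, -0, 1.181, -0.178], TCP at [0.212, 0.588, 0.237] pointing down, gripper open.
Joint ranges: [-3.08, 3.08], [-0.75, 2.2], [0.22, 2.44], [-1.43, 4.57], [0, 2.65], [-2.85, 2.85]. Speed limits (rad/s): [2.79, 2.79, 3.14, 3.14, 3.14, 3.14].

## Interface

Orientations are given as a unit quaternion [x, y, z, w].
In Python, from rig import robot gives the robot as it stands.
- The arm moves only by the tool move_arm, never from a script. Its argument "commands" is a list of rows, each an object with "hand": the finger opening in cm, from 0 to 8.7; "travel": the shift along the tool's x, y, z in cm, a list of three; "twist": the turn, a rotation vector about the tool's x, y, z in degrees, a list of three. In form: [{"hand": hand, "travel": [dx, dy, dz], "twist": [wx, wy, wz]}, ...]. A call has 1 to 5 rows; each row shifts and turns the commanded pose from where the row before left it, along the tool's axes as they then stand; what a row does not reach is not made up. A row lasts 1/12 s, in which the tool goes at most 41.7 mm and 7.16 degrees, less where a joint would pass 70% of its speed; a pose out of reach is approached as far as the arm can. A call is refused whole if a number of a shift passes 4.17 or a number of a turn 7.16, either way. A call with a gripper value outside its range is refused whole. The fingers move at their own pace and stop on an object; "force" is the grip in N (left out, the last holds). Time passes only in rows, so rows that do not move let the fingers close. It gives the time, the measured TCP pose, the force, the opening and the grip force at its end, in the units of the state.
- robot.get_obs(): the state, without advancing time (a new reading comes with each control period).
- robot.camera(name): name is "scene" or "side" or "wrist"; returns a dict with "frame" (400x640x3 uint8, red, green, blue), "fov_y" (degrees; the focal length in pixels is half the picture's height over the tangent of half this angle, whatever the lens; pixels are square), "cx", "cy" (the principal point, pixels), "extrinsics" (4x4, takes a point from camera to world coordinates); the wrist camera has in their place "T_tool_cam" (4x4, takes a point from camera to tool coordinates, whose origin is the TCP and whose axes are the flange's). Camera axes: x right, y down, z forward; pixel columns grow to the right and rows downward; lengths in m; the calibration is good to about 2 mm. The wrist camera is an equidistant fisheye: a pixel r from the principal point sees the ray r / f radians off the axis. A picture is of the moment at which its call begins: read the wrist's pose just before it. There is no depth.
- robot.hand_in(): hands the job in; it is judged then, once.
The state is a dict: "time": time; "q": joint angles; "joint_velocities": joint speeds; "joint_torque": joint torques, N m; "position": TCP position; "tool_rot": TCP orientation; "ft_force": force on the tool from outside, world axes, zero at the start; "moment": the same for the moment, N m; "grip_width": finger opening in m; "grip_force": force on a finger pad.
Only numpy, scipy, OpenCV 4.12 (cv2) and the standard library are available. Lean on these libraries where they do the work, as an engineer would, in place of code of your own. Each camera call takes 0.05 s, during which the arm holds its last target. There are 200 camera calls.

## Task

Make up the bedside water set on the divided tray: lay the large coaster flat in the tray's large bay, stand the carafe in that coaster, and put the tall tumbler upside down over the carafe's neck so that its rim rests on the carafe's shoulder; lay the small coaster flat in the small middle bay and stand the low tumbler in it, upside down. Both tumblers already stand upside down, so nothing needs turning over. Set the glass down gently without letting it drop or tip over, and leave the candle glass, the clock and the bud vase where they stand.

Things in the scene. Friction and masses are not known exactly. Their poses are not given: they have to be found in the camera images.
- tray: Fixed wood tray 345 x 165 mm (brass end handles add 17): floor 6 mm thick, walls 8 mm thick, 16 mm high over the table. Origin: centre of underside; local x along its length, away from robot (yaw within 0.25 rad). Three bays: narrow near one (pad, pencil: leave it); small middle bay 118 (x) by 149 (y), centre at local x -50.5, y 0; large far bay 148 by 149, centre at x +90.5, y 0 (mm).
- coaster_large: Large round turned-wood coaster, an open dish: outer diameter 110 mm, 26 mm high, rim 9 mm thick, cork-covered floor 6 mm above its underside, recess 92 mm across. Too wide to grasp across; pinch its rim from above, one finger inside. About 120 g. Origin: centre of the underside, z up.
- coaster_small: Small round turned-wood coaster of the same kind: outer diameter 91 mm, 22 mm high, rim 9 mm thick, floor 6 mm above its underside, recess 73 mm across. Pinch its rim from above. About 80 g. Origin: centre of the underside, z up.
- carafe: Smoke-grey glass night carafe, upright, 160 mm high: round body 80 mm in diameter with a flat shoulder (75 mm across) 100 mm above its underside, then a straight neck 34 mm in diameter up to a lip 38 mm in diameter at the top. Grasp it by the neck. About 420 g. Origin: centre of the underside, z up.
- tumbler_tall: Tall smoke-grey glass tumbler standing upside down (closed base on top): 92 mm high, outer diameter 60 mm at the rim below, 57 mm at the base on top, walls 3 mm, inside 85 mm deep. It slips over the carafe's neck until its rim rests on the shoulder. About 180 g. Origin: centre of the rim, underneath as it stands; z up.
- tumbler_low: Low smoke-grey glass tumbler standing upside down: 56 mm high, outer diameter 64 mm at the rim below, 61 mm at the base on top, walls 3 mm, inside 49 mm deep. About 160 g. Origin: centre of the rim, underneath as it stands; z up.
- candle_glass: Bystander: green glass with a white candle in it, 54 mm in diameter, 50 mm high, loose. Origin: centre of the underside.
- clock: Bystander: small round dark steel alarm clock on a foot, 54 mm wide, 34 mm deep, 66 mm high, loose. Origin: centre of the underside.
- bud_vase: Bystander: small white ceramic bud vase, 54 mm in diameter, 66 mm high, loose. Origin: centre of the underside.
There are look-alikes about, which are no part of the job. Leave any orange look-alike of the coaster_small alone. Leave any brown look-alike of the carafe alone.

How it is judged:
By the outcome, as a careful person would: the job done as asked, in the order asked, and still so for the second after the job is handed in, with the robot touching nothing.
It also fails if it takes over 128 s, if anything falls off the work surface, if the arm or the gripper's body presses on something with over 40 N, if the wrist force passes 120 N, or if a joint passes its speed limit or range.

## Working session

There is one attempt and no reset: what is moved stays moved. The work goes in short steps, Python scripts to look and compute and a tool call to move; the robot and the scene stay as the last step left them, time stands still between calls to the robot, and variables do not carry over. Pictures are saved under pics/ and viewed, at most 14 in all, crops included, and the job is handed in when it is done.

Besides the shell and the picture viewer there is one more tool, called by a JSON object that holds its "name" and its "arguments", one argument or row to a line. move_arm: Moves the arm, as the interface text tells. Its arguments: {"type":"object","properties":{"commands":{"type":"array"},"force":{"type":"number"}},"required":["commands"]}

```bash
ls; mkdir -p pics; cat > h.py <<'E'
import numpy as np, cv2
from rig import robot
from scipy.spatial.transform import Rotation as R
def cam(n):
    o=robot.get_obs(); c=robot.camera(n); f=200/np.tan(np.radians(c['fov_y'])/2)
    if n=='wrist':
        T=np.eye(4);T[:3,:3]=R.from_quat(o['tool_rot']).as_matrix();T[:3,3]=o['position'];E=T@np.array(c['T_tool_cam'])
    else: E=np.array(c['extrinsics'])
    return dict(img=c['frame'],f=f,cx=c['cx'],cy=c['cy'],E=E,fish=n=='wrist')
def ray(c,u,v):
    x,y=u-c['cx'],v-c['cy']
    if c['fish']:
        r=np.hypot(x,y);t=r/c['f'];s=np.sin(t)/max(r,1e-9);d=np.array([x*s,y*s,np.cos(t)])
    else: d=np.array([x/c['f'],y/c['f'],1])
    return c['E'][:3,3],c['E'][:3,:3]@d
def onz(c,u,v,z):
    o,d=ray(c,u,v);return (o+d*(z-o[2])/d[2])
def proj(c,p):
    q=np.linalg.inv(c['E'])@np.append(p,1);q=q[:3]
    if c['fish']:
        r=np.hypot(q[0],q[1]);t=np.arctan2(r,q[2]);return c['cx']+c['f']*t*q[0]/r,c['cy']+c['f']*t*q[1]/r
    return c['cx']+c['f']*q[0]/q[2],c['cy']+c['f']*q[1]/q[2]
def save(c,n,box=None,s=1):
    i=c['img'][:,:,::-1]
    if box: i=i[box[1]:box[3],box[0]:box[2]]
    cv2.imwrite('pics/'+n,cv2.resize(i,None,fx=s,fy=s,interpolation=cv2.INTER_CUBIC))
E
python3 - <<'E'
from h import *
import pickle
d={}
for n in('scene','side','wrist'):
    c=cam(n);d[n]=c;save(c,n+'0.png',None,1.25 if n!='wrist' else 1);print(n,c['f'],c['cx'],c['cy'],c['E'].round(3).tolist())
pickle.dump(d,open('d0.pkl','wb'));print(robot.get_obs())
E
```

```text
pics
scene 503.7334032059989 321.5163408421846 199.71492714923235 [[0.041, 0.53, -0.847, 1.785], [0.999, -0.032, 0.028, -0.001], [-0.012, -0.847, -0.531, 0.888], [0.0, 0.0, 0.0, 1.0]]
side 404.4929814165993 317.80129305183976 191.80795437787575 [[0.854, -0.317, 0.412, -0.065], [-0.52, -0.515, 0.682, -0.76], [-0.004, -0.797, -0.604, 0.752], [0.0, 0.0, 0.0, 1.0]]
wrist 309.70691628693146 325.38824775354254 198.7518211633671 [[0.338, 0.908, 0.247, 0.144], [0.941, -0.326, -0.09, 0.612], [-0.001, 0.263, -0.965, 0.385], [0.0, 0.0, 0.0, 1.0]]
{'time': 0.15, 'q': array([ 1.04647641e+00,  5.28271382e-01,  1.43358971e+00, -3.18220966e-05,
        1.18135325e+00, -1.78503306e-01]), 'joint_velocities': array([-0.00084609, -0.00178699, -0.00196934,  0.00024993,  0.00077138,
        0.00075842]), 'joint_torque': array([ 1.09658693e-03, -4.40433955e+01, -1.76842886e+01,  6.34043827e-02,
        5.52624499e-02, -1.21219578e-04]), 'position': array([0.21157227, 0.58755036, 0.23579068]), 'tool_rot': array([ 1.72041994e-01,  9.85089283e-01, -7.66356077e-04, -2.65295863e-04]), 'ft_force': array([ 0.006053  ,  0.21979806, -0.50331138]), 'moment': array([-0.04116315,  0.0096716 , -0.04221427]), 'grip_force': 0.0, 'grip_width': 0.08714127541841142}
```

View pics/scene0.png

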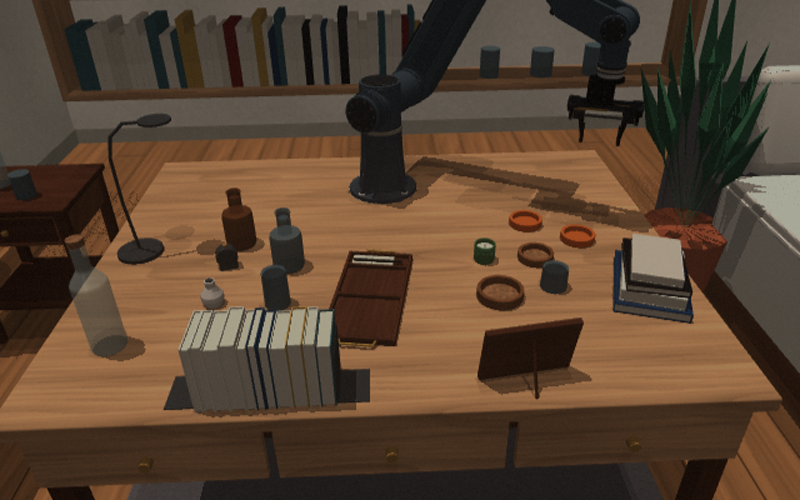

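View pics/side0.png

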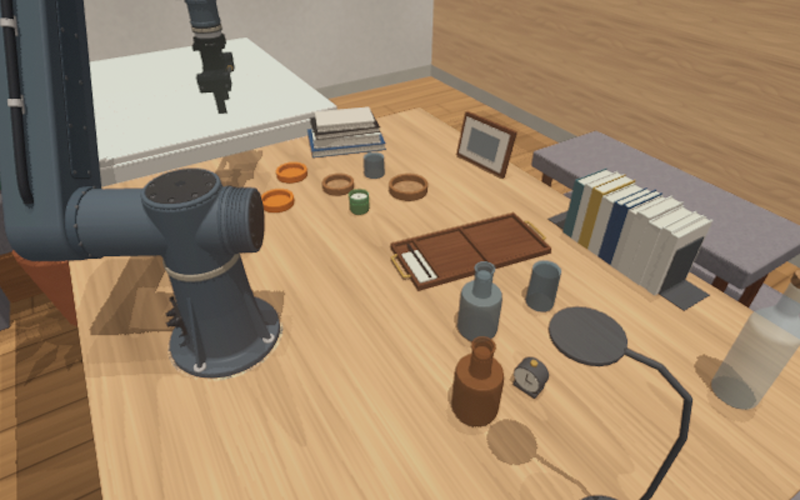

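Scene view (800-px picture): the carafe candidates are the grey-blue bottle at (287,245), the brown bottle at (238,222) and the big clear bottle at (97,300). The grey-blue one fits "smoke-grey" and the size given. The coaster_small candidates are natural wood (535,254), orange (525,220) and orange (577,235), and the wooden one fits. The large coaster is at (500,290), the low tumbler at (554,277) and the tall tumbler at (275,287).

```bash
python3 - <<'E'
from h import *
import pickle
d=pickle.load(open('d0.pkl','rb'));s,e=d['scene'],d['side']
k=1.25
def two(a,b):
    o1,d1=ray(s,a[0]/k,a[1]/k);o2,d2=ray(e,b[0]/k,b[1]/k)
    A=np.c_[d1,-d2];t=np.linalg.lstsq(A,o2-o1,rcond=None)[0];p,q=o1+t[0]*d1,o2+t[1]*d2
    return ((p+q)/2).round(4),np.linalg.norm(p-q).round(4)
for n,a,b in [('carafe lip',(283,212),(484,268)),('tall top',(275,269),(544,267)),('low top',(554,266),(374,157)),('large rim',(500,287),(408,185)),('small rim',(535,251),(338,182)),('candle',(485,245),(359,197)),('clock',(227,250),(531,370)),('vase',(210,283),(0,0)),('brown lip',(233,193),(483,346))]:
    print(n,two(a,b) if b[0] else onz(s,a[0]/k,a[1]/k,.066))
for n,q in [('s',s),('e',e)]:
    pts={'s':[(411,255),(343,253),(390,344),(329,337)],'e':[(391,247),(420,286),(516,215),(550,247)]}[n]
    print([onz(q,u/k,v/k,.016)[:2].round(4).tolist() for u,v in pts])
a=cv2.resize(s['img'][150:260,360:500],None,fx=3.9,fy=3.9,interpolation=2)
b=cv2.resize(s['img'][145:255,165:275],None,fx=3.9,fy=3.9,interpolation=2)
c=np.hstack([b,a])[:,:,::-1];c=cv2.resize(c,None,fx=.8,fy=.8);print(c.shape)
cv2.imwrite('pics/crop1.png',c)
E
```

```text
carafe lip (array([ 0.4303, -0.2435,  0.1569]), np.float64(0.0008))
tall top (array([ 0.586 , -0.2502,  0.0949]), np.float64(0.001))
low top (array([0.5577, 0.399 , 0.0576]), np.float64(0.0025))
large rim (array([0.5892, 0.2661, 0.023 ]), np.float64(0.0062))
small rim (array([0.4318, 0.3851, 0.0206]), np.float64(0.0034))
candle (array([0.4304, 0.2545, 0.0421]), np.float64(0.0048))
clock (array([ 0.4188, -0.3999,  0.046 ]), np.float64(0.0041))
vase [ 0.59083017 -0.40017787  0.066     ]
brown lip (array([ 0.3141, -0.3853,  0.1546]), np.float64(0.0006))
[[0.422, 0.0677], [0.4018, -0.1076], [0.7667, 0.005], [0.7366, -0.1248]]
[[0.4094, 0.0531], [0.3928, -0.0964], [0.751, -0.0006], [0.7285, -0.1435]]
(343, 780, 3)
```

View pics/crop1.png

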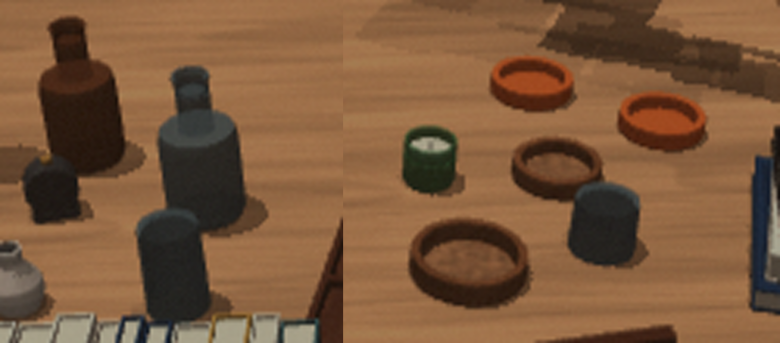

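View pics/wrist0.png

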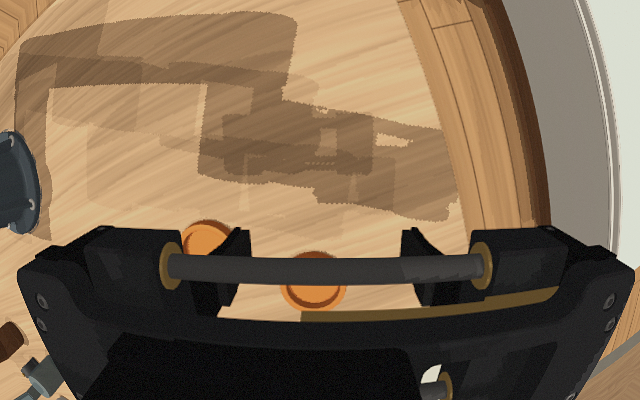

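The crop shows the grey carafe at crop (200,150) next to the brown look-alike at (80,100). It also shows the wooden small coaster at (557,165), apart from the orange ones at (532,82) and (662,120). Next I measure precisely with masks.

```bash
cat > meas.py <<'E'
from h import *
from scipy.optimize import least_squares
def masks(img):
    h=cv2.cvtColor(img,cv2.COLOR_RGB2HSV);H,S,V=[h[...,i].astype(int) for i in range(3)]
    r,g,b=[img[...,i].astype(int) for i in range(3)]
    return dict(grey=((b-r)>-3)&(V<190), dark=(V<125)&(r>b+10))
def blob(m,c,p):
    u,v=map(int,np.round(proj(c,p)));n,l=cv2.connectedComponents(m.astype(np.uint8),connectivity=4)
    w=l[v-6:v+7,u-6:u+7].ravel();w=w[w>0]
    if not len(w): return None
    return (l==np.bincount(w).argmax()).astype(np.uint8)
def circ(c,m,z,r,p0,half=0.2):
    ct=max(cv2.findContours(m,0,1)[0],key=len)[:,0]
    P=np.array([onz(c,u,v,z)[:2] for u,v in ct]);vd=c['E'][:2,3]-p0[:2];vd/=np.linalg.norm(vd);x=np.array(p0[:2],float)
    for _ in range(8):
        q=P-x;n=np.linalg.norm(q,axis=1);s=P[((q@vd)/n<-half)&(n<r*1.4)]
        x=least_squares(lambda y:np.linalg.norm(s-y,axis=1)-r,x,loss='soft_l1',f_scale=.001).x
    e=np.linalg.norm(s-x,axis=1)-r
    return x.round(4),len(s),(np.abs(e).mean()*1e3).round(2)
E
python3 - <<'E'
from meas import *
import pickle
d=pickle.load(open('d0.pkl','rb'))
vis=[]
for n in('scene','side'):
    c=d[n];M=masks(c['img']);o=c['img'].copy()
    for nm,k,p,z,r in [('tall','grey',(.586,-.25,.06),.092,.0285),('low','grey',(.558,.399,.03),.056,.0305),('carafe','grey',(.43,-.2435,.05),.16,.019),('large','dark',(.589,.266+.05,.015),.026,.055),('small','dark',(.432,.385-.041,.012),.022,.0455),('tray','dark',(.6,-.05,.01),0,0)]:
        m=blob(M[k],c,np.array(p))
        if m is None: print(n,nm,'none');continue
        o[m>0]=o[m>0]//2+np.array([0,120,0],np.uint8)
        if r: 
            if nm in('large','small'): p={'large':(.589,.266),'small':(.432,.385)}[nm]
            print(n,nm,m.sum(),circ(c,m,z,r,np.array(p)))
        else:
            ct=max(cv2.findContours(m,0,1)[0],key=len)[:,0].astype(np.float32)
            P=np.array([onz(c,u,v,.016)[:2] for u,v in ct],np.float32);R_=cv2.minAreaRect(P*1000);print(n,'tray',R_,cv2.boxPoints(R_).round().tolist())
    vis.append(o[120:320,100:620] if n=='scene' else o[60:320,200:600])
    for u,v in ([(652,290),(570,225)] if n=='side' else [(190,408),(337,408),(365,402)]): print('books',onz(c,u/1.25,v/1.25,0).round(3))
a=cv2.resize(vis[0],(640,246));b=cv2.resize(vis[1],(540,351));out=np.zeros((600,640,3),np.uint8);out[:246]=a;out[248:599,:540]=b
cv2.imwrite('pics/mask1.png',out[:,:,::-1])
E
```

```text
scene tall 162 (array([ 0.5929, -0.2515]), 20, np.float64(1.65))
scene low 108 (array([0.5636, 0.4004]), 22, np.float64(2.5))
scene carafe none
scene large 893 (array([0.5943, 0.267 ]), 39, np.float64(1.14))
scene small 474 (array([0.435 , 0.3867]), 29, np.float64(1.09))
scene tray ((599.16259765625, -51.93812561035156), (194.8806610107422, 417.9520263671875), 80.74128723144531) [[377.0, -114.0], [790.0, -182.0], [821.0, 11.0], [409.0, 78.0]]
books [ 0.912 -0.38   0.   ]
books [ 0.927 -0.1    0.   ]
books [ 0.914 -0.047  0.   ]
side tall 605 (array([ 0.5849, -0.2586]), 24, np.float64(1.09))
side low 89 (array([0.5531, 0.3927]), 17, np.float64(2.6))
side carafe 689 (array([ 0.4263, -0.2498]), 18, np.float64(1.04))
side large 100 (array([0.5782, 0.247 ]), 56, np.float64(8.06))
side small 139 (array([0.432, 0.385]), 0, np.float64(nan))
side tray ((567.118896484375, -48.35694122314453), (172.4834747314453, 351.64923095703125), 80.73443603515625) [[380.0, -105.0], [727.0, -162.0], [755.0, 8.0], [407.0, 65.0]]
books [ 0.824 -0.356  0.   ]
books [ 0.855 -0.09   0.   ]meas.py:19: RuntimeWarning: Mean of empty slice.
  return x.round(4),len(s),(np.abs(e).mean()*1e3).round(2)
  ret = ret.dtype.type(ret / rcount)
```

View pics/mask1.png

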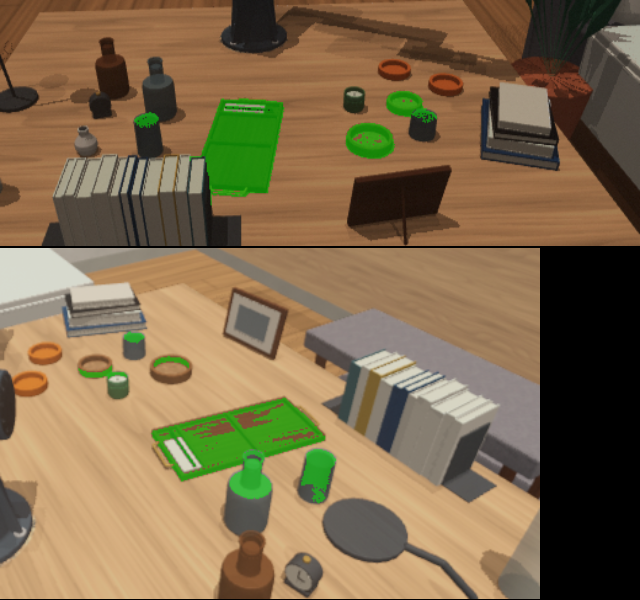

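Both masks hold: the tray has yaw ≈ -0.162 and its centre is ≈ (0.571,-0.045). First I square the tool to the world and go over the large coaster's near (-y) rim.

{"name": "move_arm", "arguments": {
  "commands": [
    {"hand": 4, "travel": [0, 0, 0], "twist": [0, 0, -6.6]},
    {"hand": 4, "travel": [0, 0, 0], "twist": [0, 0, -6.6]},
    {"hand": 4, "travel": [0, 0, 0], "twist": [0, 0, -6.6]},
    {"hand": 4, "travel": [0, 0, 0], "twist": [0, 0, 0]}
  ],
  "force": 35
}}

```text
time: 0.48
position: [0.2117, 0.5877, 0.2361]
tool_rot: [-0.001, 1.0, -0.0, -0.0]
ft_force: [-0.7, -0.2, -0.6]
grip_width: 0.0677
grip_force: 0.0
```

{"name": "move_arm", "arguments": {
  "commands": [
    {"hand": 4, "travel": [-2.5, -2.5, 0.4], "twist": [0, 0, 0]},
    {"hand": 4, "travel": [-2.5, -2.5, 0.4], "twist": [0, 0, 0]},
    {"hand": 4, "travel": [-2.5, -2.5, 0.4], "twist": [0, 0, 0]},
    {"hand": 4, "travel": [-2.5, -2.5, 0.4], "twist": [0, 0, 0]},
    {"hand": 4, "travel": [-2.5, -2.5, 0.4], "twist": [0, 0, 0]}
  ]
}}

```text
time: 0.9
position: [0.3375, 0.4618, 0.2163]
tool_rot: [0.001, 1.0, -0.0, -0.0]
ft_force: [0.7, 0.0, 0.0]
grip_width: 0.0417
grip_force: 0.0
```

{"name": "move_arm", "arguments": {
  "commands": [
    {"hand": 4, "travel": [-2.5, -2.5, 0.4], "twist": [0, 0, 0]},
    {"hand": 4, "travel": [-2.5, -2.5, 0.4], "twist": [0, 0, 0]},
    {"hand": 4, "travel": [-2.5, -2.5, 0.4], "twist": [0, 0, 0]},
    {"hand": 4, "travel": [-2.5, -2.5, 0.4], "twist": [0, 0, 0]},
    {"hand": 4, "travel": [-2.5, -2.5, 0.4], "twist": [0, 0, 0]}
  ]
}}

```text
time: 1.32
position: [0.4627, 0.3366, 0.1963]
tool_rot: [0.002, 1.0, 0.0, -0.0]
ft_force: [-0.4, 0.5, -0.0]
grip_width: 0.0399
grip_force: 0.0
```

{"name": "move_arm", "arguments": {
  "commands": [
    {"hand": 4, "travel": [-2.5, -2.4, 0.4], "twist": [0, 0, 0]},
    {"hand": 4, "travel": [-2.5, -2.4, 0.4], "twist": [0, 0, 0]},
    {"hand": 4, "travel": [-2.5, -2.4, 0.4], "twist": [0, 0, 0]},
    {"hand": 4, "travel": [-2.5, -2.4, 0.4], "twist": [0, 0, 0]},
    {"hand": 4, "travel": [0, 0, 0], "twist": [0, 0, 0]}
  ]
}}

```text
time: 1.73
position: [0.5671, 0.2373, 0.1799]
tool_rot: [0.004, 1.0, -0.001, 0.002]
ft_force: [-0.1, 1.2, 0.2]
grip_width: 0.0397
grip_force: 0.0
```

```bash
python3 - <<'E'
from h import *
c=cam('wrist');save(c,'w1.png');print(robot.get_obs()['position'],[proj(c,p) for p in [(.592,.267,.026),(.434,.386,.022),(.571,-.045,.016)]])
E
```

```text
[0.56431618 0.23927248 0.17990722] [(np.float64(354.4725749985767), np.float64(211.10433975096154)), (np.float64(466.9626286156491), np.float64(63.28038552557345)), (np.float64(102.8378311542896), np.float64(192.40984283998085))]
```

View pics/w1.png

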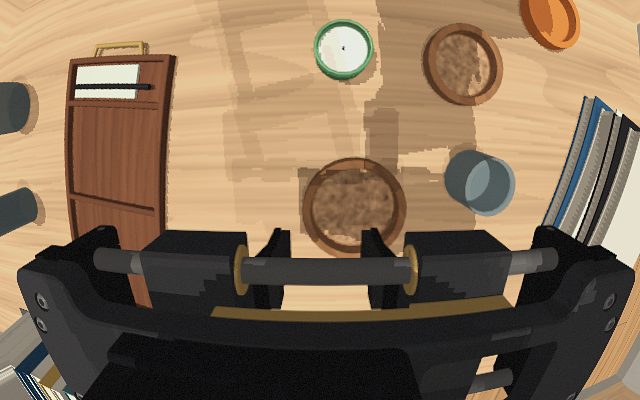

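The wrist picture shows the large coaster (354,206), small coaster (463,64), low tumbler (480,183), candle (343,50) and the tray's near end at x 71–175, y 55. I cast these onto their planes.

```bash
python3 - <<'E'
from h import *
c=cam('wrist')
print(robot.get_obs()['position'],robot.get_obs()['tool_rot'])
P=lambda l,z:[onz(c,u,v,z)[:2].round(4).tolist() for u,v in l]
print('large L,R,T',P([(303,207),(406,207),(354,157)],.026))
print('small L,R,T,B',P([(423,62),(501,64),(461,23),(465,105)],.022))
print('low L,R',P([(446,173),(470,150)],.056),P([(515,185)],.03))
print('tray near corners, right edge pts',P([(70,60),(175,55),(163,190),(168,128)],.016))
print('divider top mid pts near/far',P([(72,100),(160,100),(76,193),(155,210)],.016))
E
```

```text
[0.5623985  0.24066744 0.17997742] [ 2.79128274e-03  9.99995973e-01  6.58522189e-05 -5.08111932e-04]
large L,R,T [[0.5839, 0.2164], [0.5848, 0.3237], [0.5327, 0.2679]]
small L,R,T,B [[0.4342, 0.3386], [0.4253, 0.4319], [0.3858, 0.3832], [0.4756, 0.3861]]
low L,R [[0.5426, 0.3534], [0.5199, 0.3774]] [[0.5595, 0.4545]]
tray near corners, right edge pts [[0.3898, -0.0894], [0.4162, 0.0784], [0.5663, 0.0533], [0.4965, 0.0676]]
divider top mid pts near/far [[0.4444, -0.0849], [0.4644, 0.0587], [0.5677, -0.0959], [0.5904, 0.038]]
```

{"name": "move_arm", "arguments": {
  "commands": [
    {"hand": 4, "travel": [-2.7, -2.3, 0], "twist": [0, 0, 0]},
    {"hand": 4, "travel": [0, 0, 3.5], "twist": [0, 0, 0]},
    {"hand": 4, "travel": [0, 0, 3.5], "twist": [0, 0, 0]},
    {"hand": 4, "travel": [0, 0, 3.5], "twist": [0, 0, 0]},
    {"hand": 4, "travel": [0, 0, 2.5], "twist": [0, 0, 0]}
  ]
}}

```text
time: 2.25
position: [0.5861, 0.2199, 0.0481]
tool_rot: [0.0, 1.0, -0.0, -0.002]
ft_force: [0.1, -0.8, -0.4]
grip_width: 0.0398
grip_force: 0.0
```

{"name": "move_arm", "arguments": {
  "commands": [
    {"hand": 4, "travel": [0, 0, 1.2], "twist": [0, 0, 0]},
    {"hand": 4, "travel": [0, 0, 1.0], "twist": [0, 0, 0]},
    {"hand": 4, "travel": [0, 0, 0], "twist": [0, 0, 0]}
  ]
}}

```text
time: 2.5
position: [0.5873, 0.2196, 0.0272]
tool_rot: [-0.0, 1.0, -0.0, -0.001]
ft_force: [1.2, 0.1, -0.9]
grip_width: 0.0401
grip_force: 0.0
```

{"name": "move_arm", "arguments": {
  "commands": [
    {"hand": 0.5, "travel": [0, 0, 0], "twist": [0, 0, 0]},
    {"hand": 0.5, "travel": [0, 0, 0], "twist": [0, 0, 0]},
    {"hand": 0.5, "travel": [0, 0, 0], "twist": [0, 0, 0]},
    {"hand": 0.5, "travel": [0, 0, 0], "twist": [0, 0, 0]},
    {"hand": 0.5, "travel": [0, 0, 0], "twist": [0, 0, 0]}
  ]
}}

```text
time: 2.92
position: [0.5894, 0.219, 0.0297]
tool_rot: [0.0, 1.0, 0.0, 0.001]
ft_force: [-0.1, -0.4, 0.2]
grip_width: 0.0145
grip_force: 0.0
```

{"name": "move_arm", "arguments": {
  "commands": [
    {"hand": 0.5, "travel": [0, 0, 0], "twist": [0, 0, 0]},
    {"hand": 0.5, "travel": [0, 0, 0], "twist": [0, 0, 0]},
    {"hand": 0.5, "travel": [0, 0, 0], "twist": [0, 0, 0]},
    {"hand": 0.5, "travel": [0, 0, 0], "twist": [0, 0, 0]}
  ]
}}

```text
time: 3.25
position: [0.5893, 0.2186, 0.0295]
tool_rot: [0.0, 1.0, -0.0, 0.001]
ft_force: [-0.6, -2.2, 5.9]
grip_width: 0.0093
grip_force: 32.3
```

{"name": "move_arm", "arguments": {
  "commands": [
    {"hand": 0.5, "travel": [0, 0, -1], "twist": [0, 0, 0]},
    {"hand": 0.5, "travel": [0, 0, -2], "twist": [0, 0, 0]},
    {"hand": 0.5, "travel": [0, 0, -2], "twist": [0, 0, 0]},
    {"hand": 0.5, "travel": [0, 0, -2], "twist": [0, 0, 0]},
    {"hand": 0.5, "travel": [0, 0, -2], "twist": [0, 0, 0]}
  ]
}}

```text
time: 3.67
position: [0.588, 0.219, 0.1192]
tool_rot: [0.0, 1.0, 0.0, -0.001]
ft_force: [0.9, 0.5, -1.4]
grip_width: 0.0095
grip_force: 32.3
```

{"name": "move_arm", "arguments": {
  "commands": [
    {"hand": 0.5, "travel": [0, -2, -1], "twist": [0, 0, 0]},
    {"hand": 0.5, "travel": [0, -3.5, -1], "twist": [0, 0, 0]},
    {"hand": 0.5, "travel": [0, -3.5, -1], "twist": [0, 0, 0]},
    {"hand": 0.5, "travel": [0, -3.5, -1], "twist": [0, 0, 0]},
    {"hand": 0.5, "travel": [0, -3.5, -1], "twist": [0, 0, 0]}
  ]
}}

```text
time: 4.08
position: [0.588, 0.058, 0.169]
tool_rot: [-0.0, 1.0, 0.0, -0.0]
ft_force: [0.2, -0.1, -0.7]
grip_width: 0.0095
grip_force: 32.3
```

{"name": "move_arm", "arguments": {
  "commands": [
    {"hand": 0.5, "travel": [0, -3.5, 0], "twist": [0, 0, 0]},
    {"hand": 0.5, "travel": [0, -3.5, 0], "twist": [0, 0, 0]},
    {"hand": 0.5, "travel": [0, -3, 0], "twist": [0, 0, 0]},
    {"hand": 0.5, "travel": [0, -1, 0], "twist": [0, 0, 0]},
    {"hand": 0.5, "travel": [0, 0, 0], "twist": [0, 0, 0]}
  ]
}}

```text
time: 4.5
position: [0.5887, -0.0536, 0.1686]
tool_rot: [0.002, 1.0, -0.0, 0.0]
ft_force: [-0.5, -0.2, -1.5]
grip_width: 0.0095
grip_force: 32.3
```

```bash
python3 - <<'E'
from h import *
import pickle
c=cam('wrist');save(c,'w2.png');pickle.dump(c,open('w2.pkl','wb'));print(robot.get_obs()['position'])
E
```

```text
[ 0.58838829 -0.05161993  0.16847466]
```

View pics/w2.png

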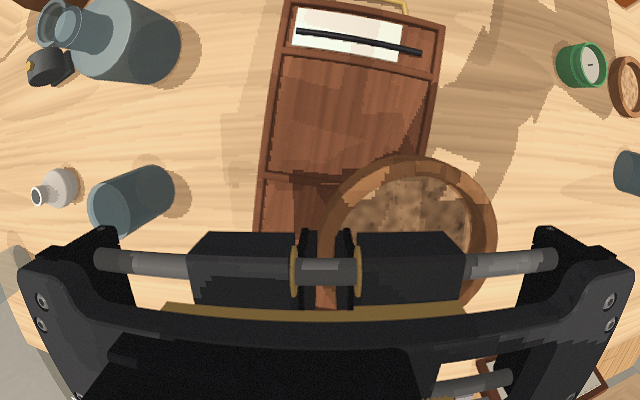

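The picture shows the tray from above: left wall (289,3)→(254,228), right wall (445,27)→(428,150), middle bay from y≈52 to 180. The coaster hangs level in the grip at (405,240).

```bash
python3 - <<'E'
from h import *
import pickle
c=pickle.load(open('w2.pkl','rb'))
P=lambda l,z:[onz(c,u,v,z)[:2].round(4).tolist() for u,v in l]
print('left wall outer',P([(288,5),(270,110),(254,228)],.016))
print('right wall outer',P([(445,27),(440,80),(430,150)],.016))
print('near bay2 inner corners',P([(283,53),(433,80)],.016),'divider left',P([(266,174),(264,180)],.016))
print('carafe lip c',P([(59,24)],.16),'tall top c',P([(110,208)],.092),'extents',P([(89,205),(131,208)],.092))
for ctr,yaw in [((.5734,-.034),-.16)]:
    R2=lambda p:np.array(ctr)+np.array([[np.cos(yaw),-np.sin(yaw)],[np.sin(yaw),np.cos(yaw)]])@p
    for p in [(-.1725,.0825),(-.1725,-.0825),(.0,.0825),(0,-.0825)]: q=R2(np.array(p));print(p,q.round(4),np.round(proj(c,(*q,.016))))
E
```

```text
left wall outer [[0.4025, -0.0894], [0.5096, -0.107], [0.6311, -0.1292]]
right wall outer [[0.4187, 0.0686], [0.4762, 0.0618], [0.5483, 0.0528]]
near bay2 inner corners [[0.4533, -0.0939], [0.4769, 0.0542]] divider left [[0.5733, -0.1129], [0.5794, -0.1152]]
carafe lip c [[0.4357, -0.2347]] tall top c [[0.5865, -0.2507]] extents [[0.5838, -0.2788], [0.5863, -0.2249]]
(-0.1725, 0.0825) [0.4162 0.0749] [450.  26.]
(-0.1725, -0.0825) [ 0.39  -0.088] [290.  -6.]
(0.0, 0.0825) [0.5865 0.0474] [423. 187.]
(0, -0.0825) [ 0.5603 -0.1154] [263. 161.]
```

{"name": "move_arm", "arguments": {
  "commands": [
    {"hand": 0.5, "travel": [-2.4, -1.6, 0], "twist": [0, 0, 0]},
    {"hand": 0.5, "travel": [-2.5, -1.6, 0], "twist": [0, 0, 0]},
    {"hand": 0.5, "travel": [-2.5, -1.6, 0], "twist": [0, 0, 0]},
    {"hand": 0.5, "travel": [0, 0, 3], "twist": [0, 0, 0]},
    {"hand": 0.5, "travel": [0, 0, 3], "twist": [0, 0, 0]}
  ]
}}

```text
time: 4.97
position: [0.6664, -0.0982, 0.1101]
tool_rot: [-0.0, 1.0, -0.001, 0.004]
ft_force: [-0.5, 1.2, -2.4]
grip_width: 0.0092
grip_force: 34.5
```

{"name": "move_arm", "arguments": {
  "commands": [
    {"hand": 0.5, "travel": [0, 0, 3], "twist": [0, 0, 0]},
    {"hand": 0.5, "travel": [0, 0, 2], "twist": [0, 0, 0]},
    {"hand": 0.5, "travel": [0, 0, 0.8], "twist": [0, 0, 0]},
    {"hand": 0.5, "travel": [0, 0, 0.4], "twist": [0, 0, 0]},
    {"hand": 0.5, "travel": [0, 0, 0], "twist": [0, 0, 0]}
  ]
}}

```text
time: 5.38
position: [0.6626, -0.0976, 0.0461]
tool_rot: [-0.001, 1.0, 0.0, -0.0]
ft_force: [0.2, -0.5, -0.9]
grip_width: 0.0093
grip_force: 34.5
```

Down 10 mm more in small steps, then watch the force.

{"name": "move_arm", "arguments": {
  "commands": [
    {"hand": 0.5, "travel": [0, -0.2, 0.4], "twist": [0, 0, 0]},
    {"hand": 0.5, "travel": [0, 0, 0.3], "twist": [0, 0, 0]},
    {"hand": 0.5, "travel": [0, 0, 0.2], "twist": [0, 0, 0]},
    {"hand": 0.5, "travel": [0, 0, 0.1], "twist": [0, 0, 0]},
    {"hand": 0.5, "travel": [0, 0, 0], "twist": [0, 0, 0]}
  ]
}}

```text
time: 5.8
position: [0.6627, -0.1013, 0.0369]
tool_rot: [0.0, 1.0, -0.0, 0.0]
ft_force: [0.0, -0.4, -1.9]
grip_width: 0.0092
grip_force: 34.5
```

{"name": "move_arm", "arguments": {
  "commands": [
    {"hand": 0.5, "travel": [0, 0, 0.15], "twist": [0, 0, 0]},
    {"hand": 0.5, "travel": [0, 0, 0.1], "twist": [0, 0, 0]},
    {"hand": 0.5, "travel": [0, 0, 0], "twist": [0, 0, 0]}
  ]
}}

```text
time: 6.05
position: [0.663, -0.1014, 0.0355]
tool_rot: [0.0, 1.0, -0.0, 0.0]
ft_force: [-0.9, 0.7, 5.0]
grip_width: 0.0093
grip_force: 34.4
```

{"name": "move_arm", "arguments": {
  "commands": [
    {"hand": 3, "travel": [0, 0, 0], "twist": [0, 0, 0]},
    {"hand": 3, "travel": [0, 0, 0], "twist": [0, 0, 0]},
    {"hand": 3, "travel": [0, 0, 0], "twist": [0, 0, 0]},
    {"hand": 3, "travel": [0, 0, 0], "twist": [0, 0, 0]}
  ]
}}

```text
time: 6.38
position: [0.6627, -0.1011, 0.0339]
tool_rot: [0.0, 1.0, 0.0, 0.0]
ft_force: [0.3, -0.1, -0.4]
grip_width: 0.0267
grip_force: 0.0
```

{"name": "move_arm", "arguments": {
  "commands": [
    {"hand": 3, "travel": [0, 0, -2], "twist": [0, 0, 0]},
    {"hand": 6, "travel": [0, 0, -4], "twist": [0, 0, 0]},
    {"hand": 6, "travel": [0, 0, -4], "twist": [0, 0, 0]},
    {"hand": 6, "travel": [0, 0, -4], "twist": [0, 0, 0]},
    {"hand": 6, "travel": [0, 0, -4], "twist": [0, 0, 0]}
  ]
}}

```text
time: 6.8
position: [0.6622, -0.101, 0.2154]
tool_rot: [0.0, 1.0, 0.0, -0.0]
ft_force: [0.7, -0.5, -1.1]
grip_width: 0.049
grip_force: 0.0
```

{"name": "move_arm", "arguments": {
  "commands": [
    {"hand": 6, "travel": [4, 0, -0.5], "twist": [0, 0, 0]},
    {"hand": 6, "travel": [4, 0, -0.5], "twist": [0, 0, 0]},
    {"hand": 6, "travel": [2, 0, 0], "twist": [0, 0, 0]},
    {"hand": 6, "travel": [0, 0, 0], "twist": [0, 0, 0]}
  ]
}}

```text
time: 7.13
position: [0.5575, -0.1, 0.2243]
tool_rot: [0.0, 1.0, 0.001, -0.003]
ft_force: [-0.5, 0.3, -0.9]
grip_width: 0.0595
grip_force: 0.0
```

```bash
python3 - <<'E'
from h import *
import pickle
c=cam('wrist');save(c,'w3.png');pickle.dump(c,open('w3.pkl','wb'));print(robot.get_obs()['position'])
E
```

```text
[ 0.56052495 -0.10069605  0.2244131 ]
```

View pics/w3.png

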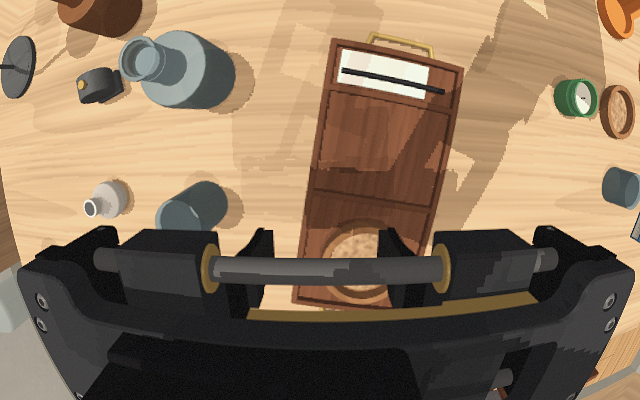

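The large coaster lies flat in the far bay: ring top at (355,219), left edge near (308,255), bottom near (352,300). The carafe lip is at (143,60) and the tall tumbler's top at (177,217).

```bash
python3 - <<'E'
from h import *
import pickle
c=pickle.load(open('w3.pkl','rb'))
P=lambda l,z:[onz(c,u,v,z)[:2].round(4).tolist() for u,v in l]
print('ring top,bot,left',P([(355,219),(352,300),(308,255)],.032))
print('expected ring',[np.round(proj(c,(.6627+.055*np.cos(a),-.0505+.055*np.sin(a),.032))).tolist() for a in np.radians([180,0,270,90])])
print('carafe lip L R T B',P([(119,58),(166,60),(143,37),(142,83)],.16), 'shoulder',P([(232,75)],.1))
print('tall top',P([(156,214),(200,224)],.092))
print('tray corners',P([(331,38),(463,68),(293,303),(318,186),(432,207)],.016))
E
```

```text
ring top,bot,left [[0.6022, -0.0648], [0.7148, -0.0646], [0.6485, -0.1205]]
expected ring [[367.0, 223.0], [363.0, 302.0], [320.0, 265.0], [408.0, 264.0]]
carafe lip L R T B [[0.4272, -0.2643], [0.4366, -0.2183], [0.4141, -0.2406], [0.4516, -0.2403]] shoulder [[0.4449, -0.1832]]
tall top [[0.5784, -0.2797], [0.5883, -0.2277]]
tray corners [[0.392, -0.093], [0.4175, 0.0679], [0.7306, -0.1439], [0.5664, -0.1081], [0.5928, 0.0346]]
```

{"name": "move_arm", "arguments": {
  "commands": [
    {"hand": 7, "travel": [2.6, -2.8, 0], "twist": [0, 0, 0]},
    {"hand": 7, "travel": [2.6, -2.8, 0], "twist": [0, 0, 0]},
    {"hand": 7, "travel": [2.6, -2.8, 0], "twist": [0, 0, 0]},
    {"hand": 7, "travel": [2.6, -2.8, 0], "twist": [0, 0, 0]},
    {"hand": 7, "travel": [2.6, -2.9, 0], "twist": [0, 0, 0]}
  ]
}}

```text
time: 7.6
position: [0.4328, -0.2437, 0.2239]
tool_rot: [-0.0, 1.0, -0.0, 0.001]
ft_force: [0.6, -0.9, 0.6]
grip_width: 0.0697
grip_force: 0.0
```

{"name": "move_arm", "arguments": {
  "commands": [
    {"hand": 7, "travel": [0, 0, 0], "twist": [0, 0, 0]},
    {"hand": 7, "travel": [0, 0, 0], "twist": [0, 0, 0]}
  ]
}}

```text
time: 7.77
position: [0.4327, -0.2444, 0.224]
tool_rot: [0.002, 1.0, -0.0, 0.001]
ft_force: [1.5, 0.1, 0.3]
grip_width: 0.0697
grip_force: 0.0
```

```bash
python3 - <<'E'
from h import *
import pickle
s=cam('scene');w=cam('wrist');print(robot.get_obs()['position'])
a=cv2.resize(s['img'][190:290,250:350],(500,500),interpolation=2)
cv2.imwrite('pics/x4.png',np.hstack([a[:400],w['img'][:, 150:450]])[:,:,::-1])
pickle.dump((s,w),open('x4.pkl','wb'))
E
```

```text
[ 0.43367019 -0.24242355  0.2239399 ]
```

View pics/x4.png

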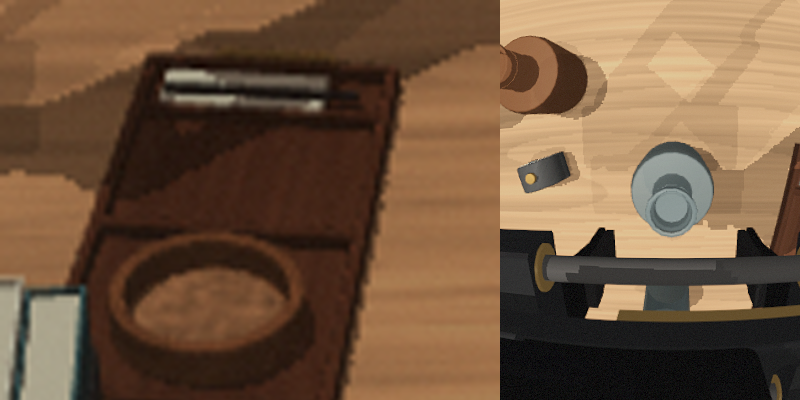

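The large coaster is flat in the bay: scene crop ring from x 110 to 304, top edge 235. The carafe lip, seen in the wrist view, is centred between the fingers at (323,212).

```bash
python3 - <<'E'
from h import *
import pickle
s,w=pickle.load(open('x4.pkl','rb'))
P=lambda c,l,z:[onz(c,u,v,z)[:2].round(4).tolist() for u,v in l]
print('ring L R T',P(s,[(250+110/5,190+295/5),(250+304/5,190+290/5),(250+208/5,190+235/5)],.032))
print('lip L R T B',P(w,[(298,212),(349,212),(323,187),(323,237)],.16))
print('tray near corners etc',P(s,[(250+148/5,190+55/5),(250+403/5,190+70/5)],.016))
E
```

```text
ring L R T [[0.6688, -0.1032], [0.6704, 0.0044], [0.6158, -0.0493]]
lip L R T B [[0.4296, -0.2629], [0.4296, -0.226], [0.4111, -0.2448], [0.4491, -0.2449]]
tray near corners etc [[0.3943, -0.091], [0.4224, 0.0735]]
```

{"name": "move_arm", "arguments": {
  "commands": [
    {"hand": 7, "travel": [0.2, -0.2, 2.5], "twist": [0, 0, 0]},
    {"hand": 7, "travel": [0, 0, 2.5], "twist": [0, 0, 0]},
    {"hand": 7, "travel": [0, 0, 2.5], "twist": [0, 0, 0]},
    {"hand": 7, "travel": [0, 0, 1.6], "twist": [0, 0, 0]},
    {"hand": 7, "travel": [0, 0, 0.7], "twist": [0, 0, 0]}
  ],
  "force": 25
}}

```text
time: 8.28
position: [0.431, -0.242, 0.1237]
tool_rot: [-0.001, 1.0, 0.001, -0.001]
ft_force: [-0.5, 0.8, 0.0]
grip_width: 0.0698
grip_force: 0.0
```

{"name": "move_arm", "arguments": {
  "commands": [
    {"hand": 3, "travel": [0, 0, 0], "twist": [0, 0, 0]},
    {"hand": 3, "travel": [0, 0, 0], "twist": [0, 0, 0]},
    {"hand": 3, "travel": [0, 0, 0], "twist": [0, 0, 0]},
    {"hand": 3, "travel": [0, 0, 0], "twist": [0, 0, 0]},
    {"hand": 3, "travel": [0, 0, 0], "twist": [0, 0, 0]}
  ]
}}

```text
time: 8.7
position: [0.4313, -0.2445, 0.1271]
tool_rot: [0.0, 1.0, -0.001, 0.001]
ft_force: [0.1, 0.4, -0.3]
grip_width: 0.0445
grip_force: 0.0
```

{"name": "move_arm", "arguments": {
  "commands": [
    {"hand": 3, "travel": [0, 0, 0], "twist": [0, 0, 0]},
    {"hand": 3, "travel": [0, 0, 0], "twist": [0, 0, 0]},
    {"hand": 3, "travel": [0, 0, 0], "twist": [0, 0, 0]}
  ]
}}

```text
time: 8.95
position: [0.4313, -0.2451, 0.1269]
tool_rot: [0.0, 1.0, -0.001, 0.001]
ft_force: [0.8, -2.1, 4.1]
grip_width: 0.0357
grip_force: 25.0
```

{"name": "move_arm", "arguments": {
  "commands": [
    {"hand": 2.8, "travel": [0, 0, 0], "twist": [0, 0, 0]},
    {"hand": 2.8, "travel": [0, 0, -0.5], "twist": [0, 0, 0]},
    {"hand": 2.8, "travel": [0, 0, -1], "twist": [0, 0, 0]},
    {"hand": 2.8, "travel": [0, 0, -1.5], "twist": [0, 0, 0]},
    {"hand": 2.8, "travel": [0, 0, -1], "twist": [0, 0, 0]}
  ]
}}

```text
time: 9.37
position: [0.4293, -0.2427, 0.1658]
tool_rot: [0.0, 1.0, 0.002, -0.002]
ft_force: [-0.3, 0.1, -4.6]
grip_width: 0.0353
grip_force: 25.0
```

{"name": "move_arm", "arguments": {
  "commands": [
    {"hand": 2.8, "travel": [0, 0, -1], "twist": [0, 0, 0]},
    {"hand": 2.8, "travel": [0, 0, -1], "twist": [0, 0, 0]},
    {"hand": 2.8, "travel": [0, 0, 0], "twist": [0, 0, 0]}
  ]
}}

```text
time: 9.62
position: [0.4303, -0.2435, 0.1867]
tool_rot: [0.0, 1.0, 0.0, -0.0]
ft_force: [0.1, -1.4, -4.0]
grip_width: 0.0354
grip_force: 25.0
```

{"name": "move_arm", "arguments": {
  "commands": [
    {"hand": 2.8, "travel": [-1.1, 0.95, 0], "twist": [0, 0, 0]},
    {"hand": 2.8, "travel": [-2.0, 1.7, 0], "twist": [0, 0, 0]},
    {"hand": 2.8, "travel": [-2.4, 2.0, 0], "twist": [0, 0, 0]},
    {"hand": 2.8, "travel": [-2.4, 2.0, 0], "twist": [0, 0, 0]},
    {"hand": 2.8, "travel": [-2.4, 2.0, 0], "twist": [0, 0, 0]}
  ]
}}

```text
time: 10.03
position: [0.5332, -0.1559, 0.1845]
tool_rot: [0.001, 1.0, 0.001, -0.002]
ft_force: [0.3, -0.2, -5.4]
grip_width: 0.0356
grip_force: 25.0
```

{"name": "move_arm", "arguments": {
  "commands": [
    {"hand": 2.8, "travel": [-2.4, 2.0, 0], "twist": [0, 0, 0]},
    {"hand": 2.8, "travel": [-2.4, 2.0, 0], "twist": [0, 0, 0]},
    {"hand": 2.8, "travel": [-2.4, 2.0, 0], "twist": [0, 0, 0]},
    {"hand": 2.8, "travel": [-2.4, 2.0, 0], "twist": [0, 0, 0]},
    {"hand": 2.8, "travel": [-2.0, 1.7, 0], "twist": [0, 0, 0]}
  ]
}}

```text
time: 10.45
position: [0.6495, -0.0583, 0.1838]
tool_rot: [-0.0, 1.0, 0.001, -0.002]
ft_force: [-0.1, -0.2, -5.8]
grip_width: 0.0354
grip_force: 25.0
```

{"name": "move_arm", "arguments": {
  "commands": [
    {"hand": 2.8, "travel": [-1.4, 1.0, 0], "twist": [0, 0, 0]},
    {"hand": 2.8, "travel": [0, 0, 0], "twist": [0, 0, 0]},
    {"hand": 2.8, "travel": [0, 0, 0], "twist": [0, 0, 0]},
    {"hand": 2.8, "travel": [0, 0, 0], "twist": [0, 0, 0]}
  ]
}}

```text
time: 10.78
position: [0.6614, -0.0504, 0.1841]
tool_rot: [-0.0, 1.0, 0.0, -0.003]
ft_force: [-0.7, 0.5, -4.3]
grip_width: 0.0354
grip_force: 25.0
```

```bash
python3 - <<'E'
from h import *
import pickle
s=cam('scene');e=cam('side');o=robot.get_obs();print(o['position'],o['tool_rot'],o['ft_force'])
a=cv2.resize(s['img'][130:270,240:380],(560,560),interpolation=2)[:500,:400]
b=cv2.resize(e['img'][110:235,300:400],(400,500),interpolation=2)
cv2.imwrite('pics/x5.png',np.hstack([a,b])[:,:,::-1])
pickle.dump((s,e),open('x5.pkl','wb'))
E
```

```text
[ 0.6616088  -0.0510782   0.18480939] [ 5.78089758e-04  9.99997519e-01  3.21944012e-04 -2.12690481e-03] [-1.23969717  0.37653199 -4.81715045]
```

View pics/x5.png

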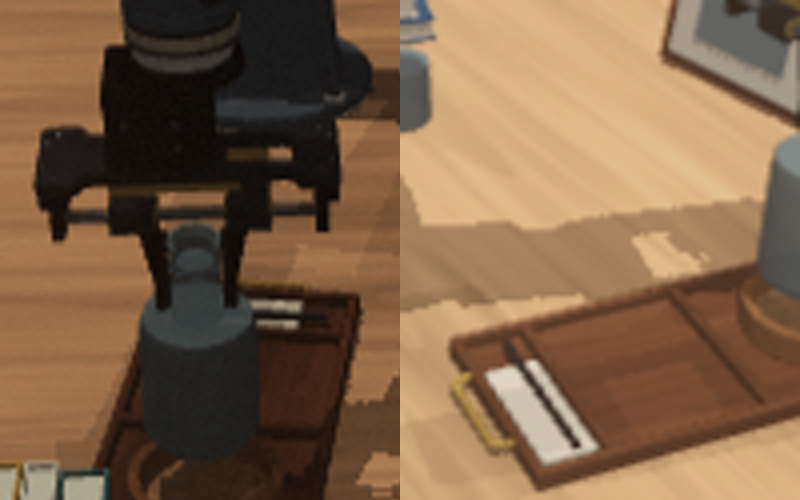

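Carafe hangs upright above the coaster: scene crop body x 141–258, ring just below. I check alignment numerically.

```bash
python3 - <<'E'
from h import *
import pickle
s,e=pickle.load(open('x5.pkl','rb'))
print('scene body col meas 289.9 pred for TCP',proj(s,(.6616,-.051,.11)),'ring col meas 291.4, pred',proj(s,(.6627,-.0505,.032)))
for c,p in((s,'s'),(e,'e')):
    print(p,'bottom axis',proj(c,(.6616,-.051,.058)))
a=cv2.resize(e['img'][130:230,370:470],(500,500),interpolation=2)
cv2.imwrite('pics/x6.png',a[:,:,::-1])
E
```

```text
scene body col meas 289.9 pred for TCP (np.float64(289.56621769288944), np.float64(223.76483311774308)) ring col meas 291.4, pred (np.float64(291.02757142340096), np.float64(246.9911170074152))
s bottom axis (np.float64(290.4319153073404), np.float64(239.2450414558054))
e bottom axis (np.float64(403.4767921398086), np.float64(177.41576008347027))
```

View pics/x6.png

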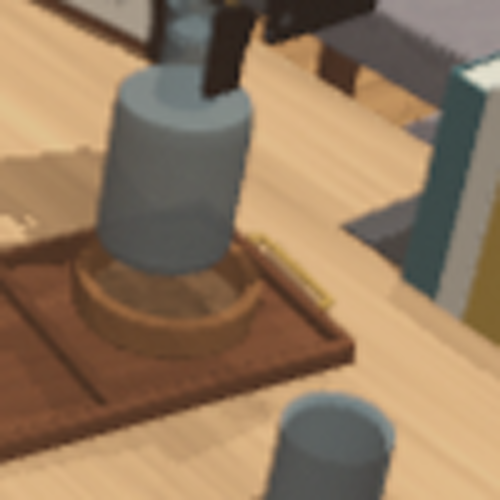

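```bash
python3 - <<'E'
from h import *
import pickle
s,e=pickle.load(open('x5.pkl','rb'))
t=np.linspace(0,6.283,200)
def ext(c,x,y,r,z,off,k):
    q=np.array([proj(c,(x+r*np.cos(a),y+r*np.sin(a),z)) for a in t]);q=(q-off)*k;return q[:,0].min().round(1),q[:,0].max().round(1),q[:,1].min().round(1),q[:,1].max().round(1)
print('side carafe bottom at tcp',ext(e,.6616,-.051,.04,.058,(370,130),5),'meas L97 R232 B 272')
print('side shoulder',ext(e,.6616,-.051,.0375,.158,(370,130),5))
for x in(.660,.664,.668): print('side ring',x,ext(e,x,-.05,.055,.032,(370,130),5),'meas 73 264')
for x in(.660,.664,.668): print('scene ring',x,ext(s,x,-.05,.055,.032,(250,190),5),'meas 110 304 T235')
print('scene carafe bottom',ext(s,.6616,-.051,.04,.058,(240,130),4),'meas 143,258,.., B 460')
E
```

```text
side carafe bottom at tcp (np.float64(99.4), np.float64(236.0), np.float64(199.3), np.float64(276.9)) meas L97 R232 B 272
side shoulder (np.float64(122.1), np.float64(257.2), np.float64(58.5), np.float64(127.6))
side ring 0.66 (np.float64(66.8), np.float64(252.1), np.float64(220.4), np.float64(328.3)) meas 73 264
side ring 0.664 (np.float64(72.0), np.float64(257.1), np.float64(218.5), np.float64(326.1)) meas 73 264
side ring 0.668 (np.float64(77.1), np.float64(262.1), np.float64(216.5), np.float64(323.9)) meas 73 264
scene ring 0.66 (np.float64(107.3), np.float64(304.6), np.float64(223.8), np.float64(344.1)) meas 110 304 T235
scene ring 0.664 (np.float64(107.0), np.float64(304.8), np.float64(227.9), np.float64(348.8)) meas 110 304 T235
scene ring 0.668 (np.float64(106.6), np.float64(305.0), np.float64(232.0), np.float64(353.5)) meas 110 304 T235
scene carafe bottom (np.float64(143.6), np.float64(259.7), np.float64(403.1), np.float64(472.5)) meas 143,258,.., B 460
```

Side view puts the coaster about 6 mm farther in x than the carafe, so I correct for that and lower it.

{"name": "move_arm", "arguments": {
  "commands": [
    {"hand": 2.8, "travel": [-0.6, 0, 0], "twist": [0, 0, 0]},
    {"hand": 2.8, "travel": [0, 0, 1], "twist": [0, 0, 0]},
    {"hand": 2.8, "travel": [0, 0, 1], "twist": [0, 0, 0]},
    {"hand": 2.8, "travel": [0, 0, 0.4], "twist": [0, 0, 0]},
    {"hand": 2.8, "travel": [0, 0, 0], "twist": [0, 0, 0]}
  ]
}}

```text
time: 11.3
position: [0.6676, -0.0504, 0.1595]
tool_rot: [0.0, 1.0, 0.001, -0.003]
ft_force: [-0.8, -0.4, -4.5]
grip_width: 0.035
grip_force: 25.0
```

```bash
python3 - <<'E'
from h import *
e=cam('side');s=cam('scene');o=robot.get_obs();print(o['position'])
a=cv2.resize(e['img'][130:220,370:450],(450,506),interpolation=2);b=cv2.resize(s['img'][200:290,250:312],(349,506),interpolation=2)
cv2.imwrite('pics/x7.png',np.hstack([a,b])[:,:,::-1])
E
```

```text
[ 0.66892044 -0.05053265  0.16113571]
```

View pics/x7.png

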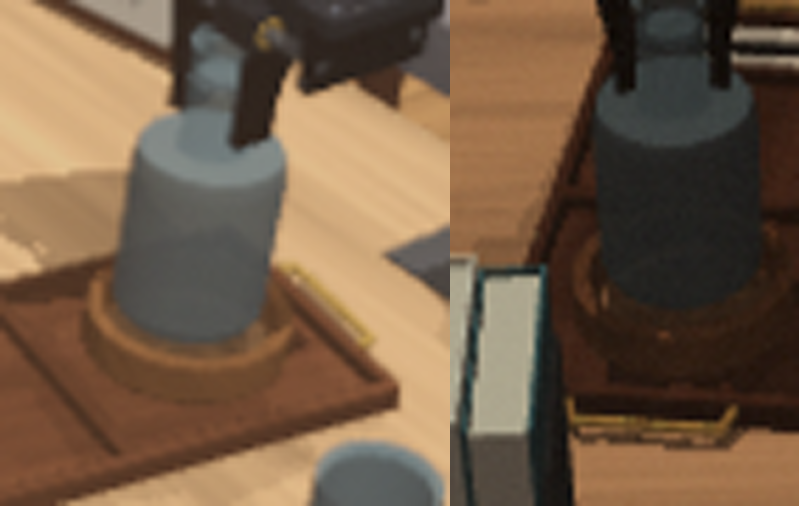

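Side: carafe base 115–266 inside ring 80–297, centred; scene: the carafe sits ~2 mm too far to −y. Shift 2 mm and lower gently.

{"name": "move_arm", "arguments": {
  "commands": [
    {"hand": 2.8, "travel": [0, 0.2, 0], "twist": [0, 0, 0]},
    {"hand": 2.8, "travel": [0, 0, 0.7], "twist": [0, 0, 0]},
    {"hand": 2.8, "travel": [0, 0, 0.6], "twist": [0, 0, 0]},
    {"hand": 2.8, "travel": [0, 0, 0.4], "twist": [0, 0, 0]},
    {"hand": 2.8, "travel": [0, 0, 0], "twist": [0, 0, 0]}
  ]
}}

```text
time: 11.82
position: [0.6686, -0.0483, 0.1435]
tool_rot: [0.0, 1.0, 0.0, -0.001]
ft_force: [-0.3, -0.2, -5.2]
grip_width: 0.0352
grip_force: 25.0
```

{"name": "move_arm", "arguments": {
  "commands": [
    {"hand": 2.8, "travel": [0, 0, 0.2], "twist": [0, 0, 0]},
    {"hand": 2.8, "travel": [0, 0, 0.1], "twist": [0, 0, 0]},
    {"hand": 2.8, "travel": [0, 0, 0], "twist": [0, 0, 0]}
  ]
}}

```text
time: 12.07
position: [0.6696, -0.0486, 0.1419]
tool_rot: [0.0, 1.0, 0.0, -0.0]
ft_force: [-0.0, -0.1, -4.9]
grip_width: 0.0355
grip_force: 25.0
```

{"name": "move_arm", "arguments": {
  "commands": [
    {"hand": 2.8, "travel": [0, 0, 0.1], "twist": [0, 0, 0]},
    {"hand": 2.8, "travel": [0, 0, 0.1], "twist": [0, 0, 0]},
    {"hand": 2.8, "travel": [0, 0, 0], "twist": [0, 0, 0]}
  ]
}}

```text
time: 12.32
position: [0.6696, -0.0486, 0.14]
tool_rot: [0.0, 1.0, 0.0, -0.0]
ft_force: [0.0, 0.3, -4.7]
grip_width: 0.0355
grip_force: 25.0
```

{"name": "move_arm", "arguments": {
  "commands": [
    {"hand": 2.8, "travel": [0, 0, 0.1], "twist": [0, 0, 0]},
    {"hand": 2.8, "travel": [0, 0, 0], "twist": [0, 0, 0]},
    {"hand": 2.8, "travel": [0, 0, 0], "twist": [0, 0, 0]}
  ]
}}

```text
time: 12.57
position: [0.6697, -0.0486, 0.1392]
tool_rot: [0.0, 1.0, -0.0, 0.0]
ft_force: [-0.1, 0.4, -4.8]
grip_width: 0.0354
grip_force: 25.0
```

{"name": "move_arm", "arguments": {
  "commands": [
    {"hand": 2.8, "travel": [0, 0, 0.1], "twist": [0, 0, 0]},
    {"hand": 2.8, "travel": [0, 0, 0], "twist": [0, 0, 0]},
    {"hand": 2.8, "travel": [0, 0, 0], "twist": [0, 0, 0]}
  ]
}}

```text
time: 12.82
position: [0.6705, -0.0488, 0.1389]
tool_rot: [0.0, 1.0, -0.0, 0.001]
ft_force: [1.3, 0.9, 0.2]
grip_width: 0.0354
grip_force: 25.0
```

{"name": "move_arm", "arguments": {
  "commands": [
    {"hand": 2.8, "travel": [0, 0, 0.1], "twist": [0, 0, 0]},
    {"hand": 2.8, "travel": [0, 0, 0], "twist": [0, 0, 0]},
    {"hand": 2.8, "travel": [0, 0, 0], "twist": [0, 0, 0]}
  ]
}}

```text
time: 13.07
position: [0.6712, -0.049, 0.1388]
tool_rot: [0.0, 1.0, -0.0, 0.002]
ft_force: [0.8, -0.3, 6.3]
grip_width: 0.0355
grip_force: 25.0
```

Contact at the expected height. I release and rise clear.

{"name": "move_arm", "arguments": {
  "commands": [
    {"hand": 4.5, "travel": [0, 0, 0], "twist": [0, 0, 0]},
    {"hand": 5, "travel": [0, 0, 0], "twist": [0, 0, 0]},
    {"hand": 6, "travel": [0, 0, 0], "twist": [0, 0, 0]},
    {"hand": 7, "travel": [0, 0, 0], "twist": [0, 0, 0]}
  ]
}}

```text
time: 13.4
position: [0.6689, -0.0484, 0.1364]
tool_rot: [0.0, 1.0, 0.0, -0.001]
ft_force: [0.9, -0.4, 0.4]
grip_width: 0.0546
grip_force: 0.0
```

{"name": "move_arm", "arguments": {
  "commands": [
    {"hand": 8, "travel": [0, 0, -2], "twist": [0, 0, 0]},
    {"hand": 8, "travel": [0, 0, -3], "twist": [0, 0, 0]},
    {"hand": 8, "travel": [0, 0, -3], "twist": [0, 0, 0]},
    {"hand": 8, "travel": [0, 0, -2], "twist": [0, 0, 0]},
    {"hand": 8, "travel": [2, -2, 0], "twist": [0, 0, 0]}
  ]
}}

```text
time: 13.82
position: [0.6551, -0.0667, 0.2424]
tool_rot: [-0.002, 1.0, -0.001, 0.007]
ft_force: [1.1, -0.1, 0.9]
grip_width: 0.0787
grip_force: 0.0
```

{"name": "move_arm", "arguments": {
  "commands": [
    {"hand": 8, "travel": [2.5, -2.8, 0], "twist": [0, 0, 0]},
    {"hand": 8, "travel": [2.5, -2.8, 0], "twist": [0, 0, 0]},
    {"hand": 8, "travel": [1.6, -3.5, 0], "twist": [0, 0, 0]},
    {"hand": 8, "travel": [0, -3.5, 0], "twist": [0, 0, 0]},
    {"hand": 8, "travel": [0, -3.5, 0], "twist": [0, 0, 0]}
  ]
}}

```text
time: 14.23
position: [0.5819, -0.2304, 0.2369]
tool_rot: [0.0, 1.0, 0.0, -0.001]
ft_force: [0.8, 0.3, -0.0]
grip_width: 0.0806
grip_force: 0.0
```

{"name": "move_arm", "arguments": {
  "commands": [
    {"hand": 8, "travel": [0, -2.2, 0], "twist": [0, 0, 0]},
    {"hand": 8, "travel": [0, 0, 0], "twist": [0, 0, 0]},
    {"hand": 8, "travel": [0, 0, 0], "twist": [0, 0, 0]}
  ]
}}

```text
time: 14.48
position: [0.5829, -0.2527, 0.2363]
tool_rot: [0.001, 1.0, 0.001, -0.001]
ft_force: [0.2, 0.0, 0.4]
grip_width: 0.0802
grip_force: 0.0
```

```bash
python3 - <<'E'
from h import *
import pickle
w=cam('wrist');e=cam('side');s=cam('scene');o=robot.get_obs();print(o['position'],o['tool_rot'])
pickle.dump((w,e,s),open('x8.pkl','wb'))
a=cv2.resize(e['img'][110:220,370:450],(218,300),interpolation=2);b=cv2.resize(s['img'][180:280,250:320],(210,300),interpolation=2)
out=np.zeros((600,640,3),np.uint8);out[:300]=w['img'][:300];out[300:,:218]=a;out[300:,220:430]=b
cv2.imwrite('pics/x8.png',out[:,:,::-1])
E
```

```text
[ 0.58329024 -0.25009898  0.23661112] [-4.28829199e-04  9.99999495e-01  6.66184974e-04 -6.18219564e-04]
```

View pics/x8.png

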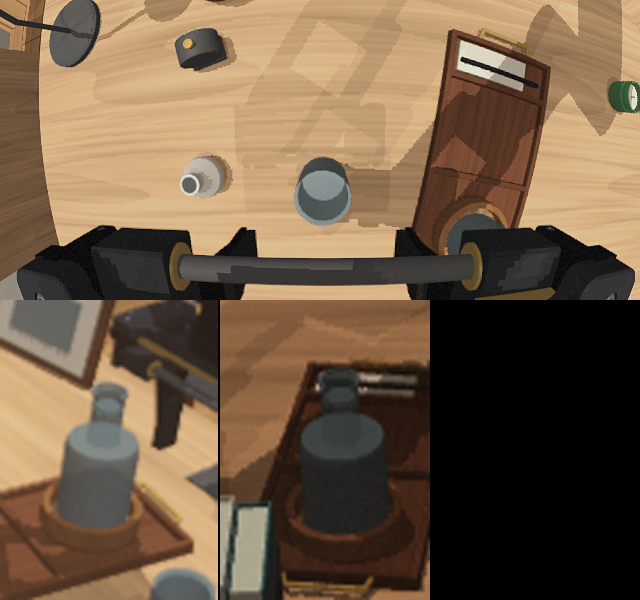

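Carafe stands upright inside the coaster in both views. The tall tumbler's top in the wrist view spans x 297–351, bottom edge y 224.

```bash
python3 - <<'E'
from h import *
import pickle
w,e,s=pickle.load(open('x8.pkl','rb'))
P=lambda c,l,z:[onz(c,u,v,z)[:2].round(4).tolist() for u,v in l]
print('tall L R B T',P(w,[(296,200),(352,200),(324,225),(324,168)],.092))
print('lip side',P(e,[(410.2,141.9)],.172),'scene',P(s,[(289.8,205.7)],.172))
h=cv2.cvtColor(w['img'],cv2.COLOR_RGB2HSV)
E
```

```text
tall L R B T [[0.5922, -0.2813], [0.5923, -0.226], [0.6184, -0.2537], [0.5604, -0.2535]]
lip side [[0.6739, -0.0441]] scene [[0.6678, -0.0475]]
```

{"name": "move_arm", "arguments": {
  "commands": [
    {"hand": 8.4, "travel": [-0.5, -0.3, 0], "twist": [0, 0, 0]},
    {"hand": 8.4, "travel": [0, 0, 3.5], "twist": [0, 0, 0]},
    {"hand": 8.4, "travel": [0, 0, 3.5], "twist": [0, 0, 0]},
    {"hand": 8.4, "travel": [0, 0, 3.0], "twist": [0, 0, 0]},
    {"hand": 8.4, "travel": [0, 0, 2.0], "twist": [0, 0, 0]}
  ],
  "force": 20
}}

```text
time: 15.05
position: [0.5878, -0.2525, 0.1141]
tool_rot: [-0.001, 1.0, 0.001, -0.002]
ft_force: [-0.2, 0.3, -1.0]
grip_width: 0.084
grip_force: 0.0
```

{"name": "move_arm", "arguments": {
  "commands": [
    {"hand": 8.4, "travel": [0, 0, 2.5], "twist": [0, 0, 0]},
    {"hand": 8.4, "travel": [0, 0, 2.2], "twist": [0, 0, 0]},
    {"hand": 8.4, "travel": [0, 0, 1.0], "twist": [0, 0, 0]},
    {"hand": 8.4, "travel": [0, 0, 0], "twist": [0, 0, 0]}
  ]
}}

```text
time: 15.38
position: [0.5874, -0.2527, 0.0574]
tool_rot: [-0.001, 1.0, 0.002, -0.002]
ft_force: [-0.2, 0.2, 0.2]
grip_width: 0.0841
grip_force: 0.0
```

{"name": "move_arm", "arguments": {
  "commands": [
    {"hand": 5, "travel": [0, 0, 0], "twist": [0, 0, 0]},
    {"hand": 5, "travel": [0, 0, 0], "twist": [0, 0, 0]},
    {"hand": 5, "travel": [0, 0, 0], "twist": [0, 0, 0]},
    {"hand": 5, "travel": [0, 0, 0], "twist": [0, 0, 0]},
    {"hand": 5, "travel": [0, 0, 0], "twist": [0, 0, 0]}
  ]
}}

```text
time: 15.8
position: [0.5892, -0.255, 0.0613]
tool_rot: [0.0, 1.0, -0.001, 0.001]
ft_force: [-0.4, -1.7, 1.7]
grip_width: 0.0584
grip_force: 1.5
```

{"name": "move_arm", "arguments": {
  "commands": [
    {"hand": 5, "travel": [0, 0, 0], "twist": [0, 0, 0]},
    {"hand": 5, "travel": [0, 0, 0], "twist": [0, 0, 0]},
    {"hand": 5, "travel": [0, 0, -0.5], "twist": [0, 0, 0]},
    {"hand": 5, "travel": [0, 0, -1], "twist": [0, 0, 0]},
    {"hand": 5, "travel": [0, 0, -2], "twist": [0, 0, 0]}
  ]
}}

```text
time: 16.22
position: [0.5865, -0.2533, 0.0931]
tool_rot: [0.0, 1.0, 0.002, -0.003]
ft_force: [0.0, -0.3, -2.1]
grip_width: 0.0572
grip_force: 20.0
```

{"name": "move_arm", "arguments": {
  "commands": [
    {"hand": 5, "travel": [0, 0, -3], "twist": [0, 0, 0]},
    {"hand": 5, "travel": [0, 0, -3.5], "twist": [0, 0, 0]},
    {"hand": 5, "travel": [0, 0, -3.5], "twist": [0, 0, 0]},
    {"hand": 5, "travel": [0, 0, -3.5], "twist": [0, 0, 0]},
    {"hand": 5, "travel": [0, 0, -2.5], "twist": [0, 0, 0]}
  ]
}}

```text
time: 16.63
position: [0.589, -0.2547, 0.2588]
tool_rot: [0.0, 1.0, -0.001, 0.001]
ft_force: [0.1, 0.2, -1.5]
grip_width: 0.0569
grip_force: 20.0
```

{"name": "move_arm", "arguments": {
  "commands": [
    {"hand": 5, "travel": [0, 0, -1], "twist": [0, 0, 0]},
    {"hand": 5, "travel": [0, 0, 0], "twist": [0, 0, 0]},
    {"hand": 5, "travel": [0, 0, 0], "twist": [0, 0, 0]}
  ]
}}

```text
time: 16.88
position: [0.5879, -0.2541, 0.2643]
tool_rot: [0.0, 1.0, 0.0, -0.001]
ft_force: [-0.1, 0.3, -2.7]
grip_width: 0.0571
grip_force: 20.0
```

{"name": "move_arm", "arguments": {
  "commands": [
    {"hand": 5, "travel": [-0.8, 2.0, 0], "twist": [0, 0, 0]},
    {"hand": 5, "travel": [-1.2, 3.0, 0], "twist": [0, 0, 0]},
    {"hand": 5, "travel": [-1.2, 3.0, 0], "twist": [0, 0, 0]},
    {"hand": 5, "travel": [-1.2, 3.0, 0], "twist": [0, 0, 0]},
    {"hand": 5, "travel": [-1.2, 3.0, 0], "twist": [0, 0, 0]}
  ]
}}

```text
time: 17.3
position: [0.6432, -0.1128, 0.2612]
tool_rot: [0.0, 1.0, 0.001, -0.003]
ft_force: [0.8, -1.2, -1.6]
grip_width: 0.0575
grip_force: 20.0
```

{"name": "move_arm", "arguments": {
  "commands": [
    {"hand": 5, "travel": [-1.2, 3.0, 0], "twist": [0, 0, 0]},
    {"hand": 5, "travel": [-0.8, 2.0, 0], "twist": [0, 0, 0]},
    {"hand": 5, "travel": [-0.5, 1.5, 0], "twist": [0, 0, 0]},
    {"hand": 5, "travel": [0, 0, 0], "twist": [0, 0, 0]},
    {"hand": 5, "travel": [0, 0, 0], "twist": [0, 0, 0]}
  ]
}}

```text
time: 17.72
position: [0.6686, -0.0491, 0.2628]
tool_rot: [-0.001, 1.0, 0.0, -0.002]
ft_force: [-0.7, -0.6, -1.9]
grip_width: 0.0574
grip_force: 20.0
```

```bash
python3 - <<'E'
from h import *
import pickle
s=cam('scene');e=cam('side');o=robot.get_obs();p=o['position'];print(p,o['tool_rot'],o['ft_force'])
pickle.dump((s,e),open('x9.pkl','wb'))
# grey extents per row, tumbler (z .203-.29) vs carafe body
for n,c in(('scene',s),('side',e)):
    i=c['img'].astype(int);m=(i[...,2]-i[...,0]>-3)&(i.max(2)>45)&(i.max(2)<190)
    for z in(.27,.24,.215,.165,.14,.1,.07,.05):
        u,v=proj(c,(.669,-.0487,z));k=np.where(m[int(round(v)),int(u)-30:int(u)+31])[0]+int(u)-30
        print(n,z,'axis pred',round(u,1),int(v),'run',k.min() if len(k) else 0,k.max() if len(k) else 0,len(k))
E
```

```text
[ 0.66882285 -0.05077061  0.26379038] [ 5.88529467e-04  9.99998984e-01 -1.77861404e-04 -1.28632899e-03] [ 0.20089211 -0.33843155 -2.02835686]
scene 0.27 axis pred 287.5 173 run 0 0 0
scene 0.24 axis pred 288.1 183 run 0 0 0
scene 0.215 axis pred 288.6 191 run 0 0 0
scene 0.165 axis pred 289.4 208 run 283 284 2
scene 0.14 axis pred 289.9 216 run 0 0 0
scene 0.1 axis pred 290.6 228 run 277 302 26
scene 0.07 axis pred 291.0 237 run 0 0 0
scene 0.05 axis pred 291.4 243 run 0 0 0
side 0.27 axis pred 414.9 111 run 392 420 21
side 0.24 axis pred 413.3 121 run 388 418 20
side 0.215 axis pred 412.1 129 run 403 422 15
side 0.165 axis pred 409.6 145 run 406 415 5
side 0.14 axis pred 408.5 152 run 0 0 0
side 0.1 axis pred 406.7 164 run 396 419 24
side 0.07 axis pred 405.4 172 run 401 411 7
side 0.05 axis pred 404.5 178 run 405 414 4
```

Alignment is within 2–3 mm by both masks (body run centres 289.5 and 407.5 vs. 290.6 and 406.7 predicted). I lower in small steps watching the force at the lip height.

{"name": "move_arm", "arguments": {
  "commands": [
    {"hand": 5, "travel": [0, 0.1, 1.0], "twist": [0, 0, 0]},
    {"hand": 5, "travel": [0, 0, 1.0], "twist": [0, 0, 0]},
    {"hand": 5, "travel": [0, 0, 0.5], "twist": [0, 0, 0]},
    {"hand": 5, "travel": [0, 0, 0.4], "twist": [0, 0, 0]},
    {"hand": 5, "travel": [0, 0, 0.3], "twist": [0, 0, 0]}
  ]
}}

```text
time: 18.23
position: [0.6691, -0.049, 0.2319]
tool_rot: [0.0, 1.0, 0.0, -0.001]
ft_force: [-0.3, -0.5, -2.4]
grip_width: 0.0571
grip_force: 20.0
```

{"name": "move_arm", "arguments": {
  "commands": [
    {"hand": 5, "travel": [0, 0, 0.3], "twist": [0, 0, 0]},
    {"hand": 5, "travel": [0, 0, 0.3], "twist": [0, 0, 0]},
    {"hand": 5, "travel": [0, 0, 0], "twist": [0, 0, 0]}
  ]
}}

```text
time: 18.48
position: [0.6694, -0.0485, 0.2264]
tool_rot: [0.0, 1.0, 0.0, -0.0]
ft_force: [-0.4, -0.9, -3.1]
grip_width: 0.0571
grip_force: 20.0
```

{"name": "move_arm", "arguments": {
  "commands": [
    {"hand": 5, "travel": [0, 0, 0.8], "twist": [0, 0, 0]},
    {"hand": 5, "travel": [0, 0, 1.0], "twist": [0, 0, 0]},
    {"hand": 5, "travel": [0, 0, 1.0], "twist": [0, 0, 0]},
    {"hand": 5, "travel": [0, 0, 0.8], "twist": [0, 0, 0]},
    {"hand": 5, "travel": [0, 0, 0.6], "twist": [0, 0, 0]}
  ]
}}

```text
time: 18.9
position: [0.6688, -0.0484, 0.1831]
tool_rot: [0.0, 1.0, 0.0, -0.001]
ft_force: [0.5, 0.3, -1.6]
grip_width: 0.0576
grip_force: 20.0
```

{"name": "move_arm", "arguments": {
  "commands": [
    {"hand": 5, "travel": [0, 0, 0.3], "twist": [0, 0, 0]},
    {"hand": 5, "travel": [0, 0, 0.1], "twist": [0, 0, 0]},
    {"hand": 5, "travel": [0, 0, 0], "twist": [0, 0, 0]}
  ]
}}

```text
time: 19.15
position: [0.6697, -0.0486, 0.1807]
tool_rot: [0.0, 1.0, 0.0, -0.0]
ft_force: [-0.2, 1.1, -1.4]
grip_width: 0.0571
grip_force: 20.0
```

{"name": "move_arm", "arguments": {
  "commands": [
    {"hand": 5, "travel": [0, 0, 0.1], "twist": [0, 0, 0]},
    {"hand": 5, "travel": [0, 0, 0.1], "twist": [0, 0, 0]},
    {"hand": 5, "travel": [0, 0, 0], "twist": [0, 0, 0]}
  ]
}}

```text
time: 19.4
position: [0.6698, -0.0486, 0.1794]
tool_rot: [0.0, 1.0, -0.0, 0.0]
ft_force: [0.7, 0.6, -2.3]
grip_width: 0.057
grip_force: 20.0
```

{"name": "move_arm", "arguments": {
  "commands": [
    {"hand": 5, "travel": [0, 0, 0.1], "twist": [0, 0, 0]},
    {"hand": 5, "travel": [0, 0, 0.1], "twist": [0, 0, 0]},
    {"hand": 5, "travel": [0, 0, 0.1], "twist": [0, 0, 0]},
    {"hand": 5, "travel": [0, 0, 0.1], "twist": [0, 0, 0]},
    {"hand": 5, "travel": [0, 0, 0], "twist": [0, 0, 0]}
  ]
}}

```text
time: 19.82
position: [0.6695, -0.0486, 0.1747]
tool_rot: [0.0, 1.0, 0.0, -0.0]
ft_force: [0.6, 0.7, -1.5]
grip_width: 0.0573
grip_force: 20.0
```

{"name": "move_arm", "arguments": {
  "commands": [
    {"hand": 5, "travel": [0, 0, 0.1], "twist": [0, 0, 0]},
    {"hand": 5, "travel": [0, 0, 0], "twist": [0, 0, 0]},
    {"hand": 5, "travel": [0, 0, 0], "twist": [0, 0, 0]}
  ]
}}

```text
time: 20.07
position: [0.6696, -0.0486, 0.174]
tool_rot: [0.0, 1.0, 0.0, -0.0]
ft_force: [0.6, 0.7, -1.5]
grip_width: 0.0575
grip_force: 20.0
```

{"name": "move_arm", "arguments": {
  "commands": [
    {"hand": 5, "travel": [0, 0, 0.1], "twist": [0, 0, 0]},
    {"hand": 5, "travel": [0, 0, 0], "twist": [0, 0, 0]},
    {"hand": 5, "travel": [0, 0, 0], "twist": [0, 0, 0]}
  ]
}}

```text
time: 20.32
position: [0.6698, -0.0486, 0.1734]
tool_rot: [0.0, 1.0, -0.0, 0.0]
ft_force: [-0.1, -0.8, 0.4]
grip_width: 0.0571
grip_force: 20.0
```

{"name": "move_arm", "arguments": {
  "commands": [
    {"hand": 5, "travel": [0, 0, 0.1], "twist": [0, 0, 0]},
    {"hand": 5, "travel": [0, 0, 0], "twist": [0, 0, 0]},
    {"hand": 5, "travel": [0, 0, 0], "twist": [0, 0, 0]}
  ]
}}

```text
time: 20.57
position: [0.67, -0.0486, 0.1733]
tool_rot: [0.0, 1.0, -0.0, 0.001]
ft_force: [-2.1, 0.7, 5.1]
grip_width: 0.0572
grip_force: 20.0
```

{"name": "move_arm", "arguments": {
  "commands": [
    {"hand": 6.5, "travel": [0, 0, 0], "twist": [0, 0, 0]},
    {"hand": 7, "travel": [0, 0, 0], "twist": [0, 0, 0]},
    {"hand": 8, "travel": [0, 0, 0], "twist": [0, 0, 0]},
    {"hand": 8.2, "travel": [0, 0, 0], "twist": [0, 0, 0]},
    {"hand": 8.2, "travel": [0, 0, 0], "twist": [0, 0, 0]}
  ]
}}

```text
time: 20.98
position: [0.6696, -0.0486, 0.1717]
tool_rot: [0.0, 1.0, 0.0, -0.0]
ft_force: [-0.0, -0.1, -1.0]
grip_width: 0.0792
grip_force: 0.0
```

{"name": "move_arm", "arguments": {
  "commands": [
    {"hand": 8.2, "travel": [0, 0, -2], "twist": [0, 0, 0]},
    {"hand": 8.2, "travel": [0, 0, -3], "twist": [0, 0, 0]},
    {"hand": 8.2, "travel": [0, 0, -3], "twist": [0, 0, 0]},
    {"hand": 8.2, "travel": [0, 0, -2], "twist": [0, 0, 0]},
    {"hand": 8.2, "travel": [2.5, 2.5, 0], "twist": [0, 0, 0]}
  ]
}}

```text
time: 21.4
position: [0.652, -0.0286, 0.2777]
tool_rot: [0.002, 1.0, -0.003, 0.009]
ft_force: [1.8, 0.3, 0.3]
grip_width: 0.082
grip_force: 0.0
```

{"name": "move_arm", "arguments": {
  "commands": [
    {"hand": 4, "travel": [2.7, 2.9, 0], "twist": [0, 0, 0]},
    {"hand": 4, "travel": [2.7, 2.9, 0], "twist": [0, 0, 0]},
    {"hand": 4, "travel": [2.7, 2.9, 0], "twist": [0, 0, 0]},
    {"hand": 4, "travel": [2.7, 2.9, 0.5], "twist": [0, 0, 0]},
    {"hand": 4, "travel": [2.7, 2.9, 0.5], "twist": [0, 0, 0]}
  ]
}}

```text
time: 21.82
position: [0.5085, 0.1225, 0.2622]
tool_rot: [0.0, 1.0, 0.0, 0.001]
ft_force: [0.2, 1.0, -0.1]
grip_width: 0.0563
grip_force: 0.0
```

{"name": "move_arm", "arguments": {
  "commands": [
    {"hand": 4, "travel": [2.7, 2.9, 1], "twist": [0, 0, 0]},
    {"hand": 4, "travel": [2.7, 2.9, 1], "twist": [0, 0, 0]},
    {"hand": 4, "travel": [2.0, 2.9, 1], "twist": [0, 0, 0]},
    {"hand": 4, "travel": [0, 3, 1], "twist": [0, 0, 0]},
    {"hand": 4, "travel": [0, 3, 1], "twist": [0, 0, 0]}
  ]
}}

```text
time: 22.23
position: [0.434, 0.2697, 0.2119]
tool_rot: [-0.0, 1.0, -0.0, -0.0]
ft_force: [0.9, -0.5, 0.5]
grip_width: 0.0407
grip_force: 0.0
```

{"name": "move_arm", "arguments": {
  "commands": [
    {"hand": 4, "travel": [0, 3, 1], "twist": [0, 0, 0]},
    {"hand": 4, "travel": [0, 3, 1], "twist": [0, 0, 0]},
    {"hand": 4, "travel": [0, 0, 0], "twist": [0, 0, 0]},
    {"hand": 4, "travel": [0, 0, 0], "twist": [0, 0, 0]}
  ]
}}

```text
time: 22.57
position: [0.4351, 0.3295, 0.1912]
tool_rot: [-0.001, 1.0, -0.0, -0.001]
ft_force: [-0.1, -0.5, -0.1]
grip_width: 0.0398
grip_force: 0.0
```

The three earlier fixes of the small coaster agree to about 2 mm at (0.4315,0.3855), so I pinch its −y rim at y 0.3445.

{"name": "move_arm", "arguments": {
  "commands": [
    {"hand": 4, "travel": [0.3, 1.5, 0], "twist": [0, 0, 0]},
    {"hand": 4, "travel": [0, 0, 3.5], "twist": [0, 0, 0]},
    {"hand": 4, "travel": [0, 0, 3.5], "twist": [0, 0, 0]},
    {"hand": 4, "travel": [0, 0, 3.5], "twist": [0, 0, 0]},
    {"hand": 4, "travel": [0, 0, 3], "twist": [0, 0, 0]}
  ],
  "force": 35
}}

```text
time: 22.98
position: [0.4329, 0.3422, 0.056]
tool_rot: [0.001, 1.0, -0.0, 0.0]
ft_force: [1.1, -0.3, 0.3]
grip_width: 0.0402
grip_force: 0.0
```

{"name": "move_arm", "arguments": {
  "commands": [
    {"hand": 4, "travel": [0, 0, 1.5], "twist": [0, 0, 0]},
    {"hand": 4, "travel": [0, 0, 1.2], "twist": [0, 0, 0]},
    {"hand": 4, "travel": [0, 0, 0], "twist": [0, 0, 0]},
    {"hand": 4, "travel": [0, 0, 0], "twist": [0, 0, 0]}
  ]
}}

```text
time: 23.32
position: [0.4332, 0.3429, 0.0303]
tool_rot: [0.001, 1.0, -0.0, 0.0]
ft_force: [-0.8, 0.3, -0.5]
grip_width: 0.0402
grip_force: 0.0
```

{"name": "move_arm", "arguments": {
  "commands": [
    {"hand": 4, "travel": [0, 0.1, 0.4], "twist": [0, 0, 0]},
    {"hand": 0.5, "travel": [0, 0, 0], "twist": [0, 0, 0]},
    {"hand": 0.5, "travel": [0, 0, 0], "twist": [0, 0, 0]},
    {"hand": 0.5, "travel": [0, 0, 0], "twist": [0, 0, 0]},
    {"hand": 0.5, "travel": [0, 0, 0], "twist": [0, 0, 0]}
  ]
}}

```text
time: 23.73
position: [0.433, 0.3447, 0.0267]
tool_rot: [-0.0, 1.0, 0.0, 0.001]
ft_force: [0.1, 0.0, 0.6]
grip_width: 0.0206
grip_force: 0.0
```

{"name": "move_arm", "arguments": {
  "commands": [
    {"hand": 0.5, "travel": [0, 0, 0], "twist": [0, 0, 0]},
    {"hand": 0.5, "travel": [0, 0, 0], "twist": [0, 0, 0]},
    {"hand": 0.5, "travel": [0, 0, 0], "twist": [0, 0, 0]},
    {"hand": 0.5, "travel": [0, 0, 0], "twist": [0, 0, 0]},
    {"hand": 0.5, "travel": [0, 0, 0], "twist": [0, 0, 0]}
  ]
}}

```text
time: 24.15
position: [0.4331, 0.3447, 0.0264]
tool_rot: [0.0, 1.0, 0.0, 0.0]
ft_force: [0.2, 0.4, 3.2]
grip_width: 0.0088
grip_force: 33.9
```

{"name": "move_arm", "arguments": {
  "commands": [
    {"hand": 0.5, "travel": [0, 0, -1], "twist": [0, 0, 0]},
    {"hand": 0.5, "travel": [0, 0, -2.5], "twist": [0, 0, 0]},
    {"hand": 0.5, "travel": [0, 0, -3], "twist": [0, 0, 0]},
    {"hand": 0.5, "travel": [0, 0, -3], "twist": [0, 0, 0]},
    {"hand": 0.5, "travel": [0, 0, -2.5], "twist": [0, 0, 0]}
  ]
}}

```text
time: 24.57
position: [0.4323, 0.3442, 0.1479]
tool_rot: [0.0, 1.0, -0.0, -0.0]
ft_force: [0.4, 0.1, -0.2]
grip_width: 0.0087
grip_force: 34.3
```

{"name": "move_arm", "arguments": {
  "commands": [
    {"hand": 0.5, "travel": [-0.5, -2.5, 0], "twist": [0, 0, 0]},
    {"hand": 0.5, "travel": [-0.8, -3.5, 0], "twist": [0, 0, 0]},
    {"hand": 0.5, "travel": [-0.8, -3.5, 0], "twist": [0, 0, 0]},
    {"hand": 0.5, "travel": [-0.8, -3.5, 0], "twist": [0, 0, 0]},
    {"hand": 0.5, "travel": [-0.8, -3.5, 0], "twist": [0, 0, 0]}
  ]
}}

```text
time: 24.98
position: [0.4691, 0.1779, 0.1464]
tool_rot: [-0.0, 1.0, -0.0, -0.0]
ft_force: [-0.3, 0.1, -1.5]
grip_width: 0.0087
grip_force: 34.3
```

{"name": "move_arm", "arguments": {
  "commands": [
    {"hand": 0.5, "travel": [-0.8, -3.5, 0], "twist": [0, 0, 0]},
    {"hand": 0.5, "travel": [-0.8, -3.5, 0], "twist": [0, 0, 0]},
    {"hand": 0.5, "travel": [-0.8, -3.5, 0], "twist": [0, 0, 0]},
    {"hand": 0.5, "travel": [-0.8, -3.5, 0], "twist": [0, 0, 0]},
    {"hand": 0.5, "travel": [-0.8, -3.5, 0], "twist": [0, 0, 0]}
  ]
}}

```text
time: 25.4
position: [0.509, 0.0027, 0.1463]
tool_rot: [0.0, 1.0, 0.0, -0.001]
ft_force: [0.8, 0.3, -1.5]
grip_width: 0.0088
grip_force: 34.3
```

{"name": "move_arm", "arguments": {
  "commands": [
    {"hand": 0.5, "travel": [-0.8, -3.5, 0], "twist": [0, 0, 0]},
    {"hand": 0.5, "travel": [-0.7, -3.0, 0], "twist": [0, 0, 0]},
    {"hand": 0.5, "travel": [0, -0.8, 0], "twist": [0, 0, 0]},
    {"hand": 0.5, "travel": [0, 0, 0], "twist": [0, 0, 0]},
    {"hand": 0.5, "travel": [0, 0, 0], "twist": [0, 0, 0]}
  ]
}}

```text
time: 25.82
position: [0.5236, -0.0682, 0.1459]
tool_rot: [0.001, 1.0, 0.001, -0.001]
ft_force: [-0.4, 0.7, -1.4]
grip_width: 0.0086
grip_force: 34.3
```

{"name": "move_arm", "arguments": {
  "commands": [
    {"hand": 0.5, "travel": [0, 0, 2], "twist": [0, 0, 0]},
    {"hand": 0.5, "travel": [0, 0, 3], "twist": [0, 0, 0]},
    {"hand": 0.5, "travel": [0, 0, 3], "twist": [0, 0, 0]},
    {"hand": 0.5, "travel": [0, 0, 2], "twist": [0, 0, 0]},
    {"hand": 0.5, "travel": [0, 0, 0.6], "twist": [0, 0, 0]}
  ]
}}

```text
time: 26.23
position: [0.5216, -0.0657, 0.0374]
tool_rot: [-0.001, 1.0, 0.001, -0.004]
ft_force: [-0.4, 0.5, -1.0]
grip_width: 0.009
grip_force: 34.2
```

{"name": "move_arm", "arguments": {
  "commands": [
    {"hand": 0.5, "travel": [0, 0, 0.3], "twist": [0, 0, 0]},
    {"hand": 0.5, "travel": [0, 0, 0.1], "twist": [0, 0, 0]},
    {"hand": 0.5, "travel": [0, 0, 0.1], "twist": [0, 0, 0]},
    {"hand": 0.5, "travel": [0, 0, 0], "twist": [0, 0, 0]}
  ]
}}

```text
time: 26.57
position: [0.5254, -0.0685, 0.0362]
tool_rot: [-0.0, 1.0, -0.0, 0.001]
ft_force: [0.4, 0.2, -0.3]
grip_width: 0.009
grip_force: 34.3
```

{"name": "move_arm", "arguments": {
  "commands": [
    {"hand": 0.5, "travel": [0, 0, 0.1], "twist": [0, 0, 0]},
    {"hand": 0.5, "travel": [0, 0, 0.1], "twist": [0, 0, 0]},
    {"hand": 0.5, "travel": [0, 0, 0], "twist": [0, 0, 0]}
  ]
}}

```text
time: 26.82
position: [0.5249, -0.0688, 0.0335]
tool_rot: [0.0, 1.0, -0.0, 0.0]
ft_force: [1.2, 0.1, -1.0]
grip_width: 0.0084
grip_force: 34.3
```

{"name": "move_arm", "arguments": {
  "commands": [
    {"hand": 0.5, "travel": [0, 0, 0.1], "twist": [0, 0, 0]},
    {"hand": 0.5, "travel": [0, 0, 0.1], "twist": [0, 0, 0]},
    {"hand": 0.5, "travel": [0, 0, 0], "twist": [0, 0, 0]}
  ]
}}

```text
time: 27.07
position: [0.525, -0.0688, 0.0323]
tool_rot: [0.0, 1.0, -0.0, 0.001]
ft_force: [-2.5, -0.1, 9.8]
grip_width: 0.009
grip_force: 34.6
```

{"name": "move_arm", "arguments": {
  "commands": [
    {"hand": 3, "travel": [0, 0, 0], "twist": [0, 0, 0]},
    {"hand": 3, "travel": [0, 0, 0], "twist": [0, 0, 0]},
    {"hand": 3, "travel": [0, 0, 0], "twist": [0, 0, 0]},
    {"hand": 3, "travel": [0, 0, 0], "twist": [0, 0, 0]}
  ]
}}

```text
time: 27.4
position: [0.5247, -0.0686, 0.0309]
tool_rot: [0.0, 1.0, 0.0, -0.0]
ft_force: [-0.1, 0.4, -0.1]
grip_width: 0.0264
grip_force: 0.0
```

{"name": "move_arm", "arguments": {
  "commands": [
    {"hand": 3, "travel": [0, 0, -2], "twist": [0, 0, 0]},
    {"hand": 5, "travel": [0, 0, -3], "twist": [0, 0, 0]},
    {"hand": 5, "travel": [0, 0, -4], "twist": [0, 0, 0]},
    {"hand": 8, "travel": [0, 0, -4], "twist": [0, 0, 0]},
    {"hand": 8, "travel": [0, 0, -4], "twist": [0, 0, 0]}
  ]
}}

```text
time: 27.82
position: [0.524, -0.0684, 0.2023]
tool_rot: [0.0, 1.0, 0.0, -0.001]
ft_force: [1.5, -0.4, 0.2]
grip_width: 0.0488
grip_force: 0.0
```

{"name": "move_arm", "arguments": {
  "commands": [
    {"hand": 8.4, "travel": [2, 3, 0], "twist": [0, 0, 0]},
    {"hand": 8.4, "travel": [2, 3.5, 0], "twist": [0, 0, 0]},
    {"hand": 8.4, "travel": [0, 3.5, 0], "twist": [0, 0, 0]},
    {"hand": 8.4, "travel": [0, 3.5, 0], "twist": [0, 0, 0]},
    {"hand": 8.4, "travel": [0, 3.5, 0], "twist": [0, 0, 0]}
  ]
}}

```text
time: 28.23
position: [0.484, 0.1027, 0.2012]
tool_rot: [0.001, 1.0, -0.0, -0.0]
ft_force: [1.6, -0.0, -0.5]
grip_width: 0.0799
grip_force: 0.0
```

```bash
python3 - <<'E'
from h import *
import pickle
w=cam('wrist');s=cam('scene');e=cam('side');o=robot.get_obs();print(o['position'])
pickle.dump((w,s,e,o),open('x10.pkl','wb'))
out=np.zeros((600,800,3),np.uint8)
out[:260,:640]=w['img'][:260]
out[262:600,:360]=cv2.resize(s['img'][170:264,240:340],(360,338),interpolation=2)
out[262:600,362:800]=cv2.resize(e['img'][90:190+0,320:450],(438,338),interpolation=2)
cv2.imwrite('pics/x10.png',out[:,:,::-1])
E
```

```text
[0.48405719 0.10352603 0.20088459]
```

View pics/x10.png

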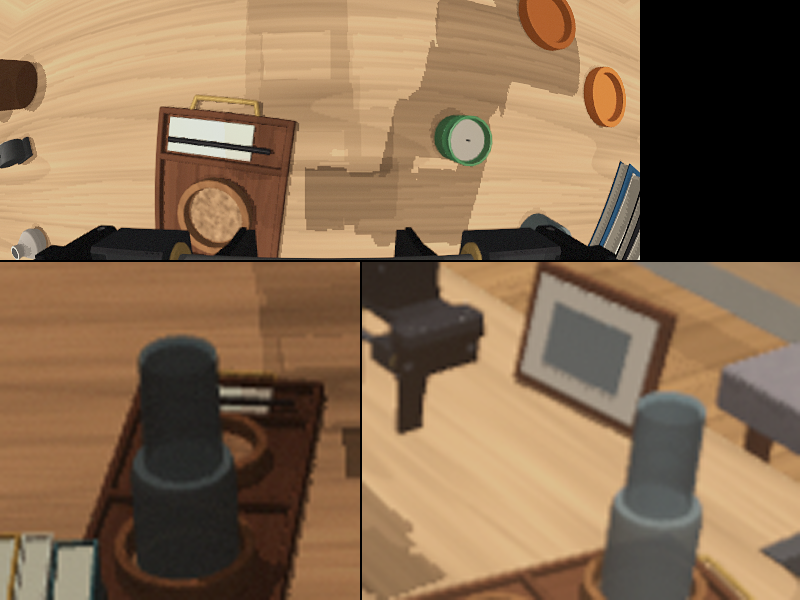

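Good: the tall tumbler sits squarely over the neck on the shoulder, and the small coaster lies flat in the middle bay (wrist ring 177–252, top 178). Next I move towards the low tumbler and measure it with a mask.

{"name": "move_arm", "arguments": {
  "commands": [
    {"hand": 8.5, "travel": [-0.8, 3.3, 0], "twist": [0, 0, 0]},
    {"hand": 8.5, "travel": [-0.8, 3.3, 0], "twist": [0, 0, 0]},
    {"hand": 8.5, "travel": [-0.8, 3.3, 0], "twist": [0, 0, 0]},
    {"hand": 8.5, "travel": [-0.8, 3.3, 0], "twist": [0, 0, 0]},
    {"hand": 8.5, "travel": [-0.8, 3.3, 0], "twist": [0, 0, 0]}
  ]
}}

```text
time: 28.8
position: [0.5255, 0.2663, 0.2007]
tool_rot: [0.001, 1.0, -0.0, -0.0]
ft_force: [0.4, -1.1, 0.2]
grip_width: 0.0848
grip_force: 0.0
```

{"name": "move_arm", "arguments": {
  "commands": [
    {"hand": 8.5, "travel": [-0.8, 3.3, 0], "twist": [0, 0, 0]},
    {"hand": 8.5, "travel": [-0.8, 3.3, 0], "twist": [0, 0, 0]},
    {"hand": 8.5, "travel": [-0.8, 3.3, 0], "twist": [0, 0, 0]},
    {"hand": 8.5, "travel": [-0.7, 3.2, 0], "twist": [0, 0, 0]},
    {"hand": 8.5, "travel": [0, 0, 0], "twist": [0, 0, 0]}
  ]
}}

```text
time: 29.22
position: [0.5578, 0.4017, 0.2005]
tool_rot: [-0.001, 1.0, 0.002, 0.002]
ft_force: [-0.0, 0.5, 0.2]
grip_width: 0.0851
grip_force: 0.0
```

```bash
python3 - <<'E'
from meas import *
import pickle
w,s,e,o=pickle.load(open('x10.pkl','rb'))
P=lambda c,l,z:[onz(c,u,v,z)[:2].round(4).tolist() for u,v in l]
print('small L R T',P(w,[(177,212),(252,213),(213,179)],.028),'expect',[np.round(proj(w,(.5235+a,-.0278+b,.028))).tolist() for a,b in((0,-.0455),(0,.0455),(-.0455,0))])
robot.get_obs();w=cam('wrist');print(robot.get_obs()['position'])
i=w['img'].astype(int);m=((i[...,2]-i[...,0]>5)&(i.max(2)>50)).astype(np.uint8);m[228:]=0
m=cv2.morphologyEx(m,cv2.MORPH_CLOSE,np.ones((5,5)))
n,l,st,ce=cv2.connectedComponentsWithStats(m)
for k in range(1,n):
    if st[k,4]>300: print(st[k],ce[k].round())
print('expected top',np.round(proj(w,(.558,.4,.056))),'grey value there',i[int(proj(w,(.558,.4,.056))[1]),int(proj(w,(.558,.4,.056))[0])])
pickle.dump(w,open('x11.pkl','wb'));save(w,'x11.png')
E
```

```text
small L R T [[0.5163, -0.0729], [0.5165, 0.0212], [0.4773, -0.0218]] expect [[177.0, 218.0], [249.0, 219.0], [208.0, 180.0]]
[0.5568092  0.39868566 0.20017728]
[ 429   88   90  140 1956] [471. 150.]
[ 297  160   59   61 2644] [327. 192.]
expected top [323. 190.] grey value there [124 136 133]
```

```bash
python3 - <<'E'
from meas import *
import pickle
w=pickle.load(open('x11.pkl','rb'))
i=w['img'].astype(int);m=((i[...,2]-i[...,0]>5)&(i.max(2)>50)).astype(np.uint8);m[228:]=0
m=cv2.morphologyEx(m,cv2.MORPH_CLOSE,np.ones((5,5)));n,l=cv2.connectedComponents(m);m=(l==l[192,327]).astype(np.uint8)
for h in(0,.3,.5): print(circ(w,m,.056,.0305,np.array([.558,.4]),h))
P=lambda c,l,z:[onz(c,u,v,z)[:2].round(4).tolist() for u,v in l]
print(P(w,[(296.5,195),(355.5,195),(327,220.5)],.056),P(w,[(327,159.5)],.0),P(w,[(327,159.5)],.056))
print(robot.get_obs()['position'])
E
```

```text
(array([0.5576, 0.4033]), 96, np.float64(1.21))
(array([0.5577, 0.4033]), 79, np.float64(0.84))
(array([0.5579, 0.403 ]), 62, np.float64(0.66))
[[0.5627, 0.3741], [0.5626, 0.4321], [0.5891, 0.4042]] [[0.5357, 0.4045]] [[0.5276, 0.4039]]
[0.5568092  0.39868566 0.20017728]
```

{"name": "move_arm", "arguments": {
  "commands": [
    {"hand": 8.6, "travel": [-0.1, 0.3, 1], "twist": [0, 0, 0]},
    {"hand": 8.6, "travel": [0, 0, 3.5], "twist": [0, 0, 0]},
    {"hand": 8.6, "travel": [0, 0, 3.5], "twist": [0, 0, 0]},
    {"hand": 8.6, "travel": [0, 0, 3], "twist": [0, 0, 0]},
    {"hand": 8.6, "travel": [0, 0, 2], "twist": [0, 0, 0]}
  ],
  "force": 20
}}

```text
time: 29.68
position: [0.5549, 0.3967, 0.0669]
tool_rot: [0.001, 1.0, -0.002, -0.003]
ft_force: [-0.0, -0.1, 0.0]
grip_width: 0.086
grip_force: 0.0
```

{"name": "move_arm", "arguments": {
  "commands": [
    {"hand": 8.6, "travel": [0, 0, 1.8], "twist": [0, 0, 0]},
    {"hand": 8.6, "travel": [0, 0, 1.4], "twist": [0, 0, 0]},
    {"hand": 8.6, "travel": [0, 0, 0], "twist": [0, 0, 0]},
    {"hand": 8.6, "travel": [0, 0, 0], "twist": [0, 0, 0]}
  ]
}}

```text
time: 30.02
position: [0.5565, 0.3989, 0.0382]
tool_rot: [0.001, 1.0, -0.001, -0.001]
ft_force: [0.7, 0.2, 0.1]
grip_width: 0.0859
grip_force: 0.0
```

{"name": "move_arm", "arguments": {
  "commands": [
    {"hand": 5.4, "travel": [0, 0, 0], "twist": [0, 0, 0]},
    {"hand": 5.4, "travel": [0, 0, 0], "twist": [0, 0, 0]},
    {"hand": 5.4, "travel": [0, 0, 0], "twist": [0, 0, 0]},
    {"hand": 5.4, "travel": [0, 0, 0], "twist": [0, 0, 0]},
    {"hand": 5.4, "travel": [0, 0, 0], "twist": [0, 0, 0]}
  ]
}}

```text
time: 30.43
position: [0.5574, 0.4012, 0.0403]
tool_rot: [0.0, 1.0, 0.001, 0.001]
ft_force: [-0.3, 0.5, 2.3]
grip_width: 0.0623
grip_force: 20.0
```

{"name": "move_arm", "arguments": {
  "commands": [
    {"hand": 5.4, "travel": [0, 0, 0], "twist": [0, 0, 0]},
    {"hand": 5.4, "travel": [0, 0, 0], "twist": [0, 0, 0]}
  ]
}}

```text
time: 30.6
position: [0.5574, 0.4012, 0.0403]
tool_rot: [0.0, 1.0, 0.001, 0.001]
ft_force: [-0.8, 0.9, 5.1]
grip_width: 0.0624
grip_force: 20.1
```

{"name": "move_arm", "arguments": {
  "commands": [
    {"hand": 5.4, "travel": [0, 0, -0.5], "twist": [0, 0, 0]},
    {"hand": 5.4, "travel": [0, 0, -2], "twist": [0, 0, 0]},
    {"hand": 5.4, "travel": [0, 0, -3], "twist": [0, 0, 0]},
    {"hand": 5.4, "travel": [0, 0, -3], "twist": [0, 0, 0]},
    {"hand": 5.4, "travel": [0, 0, -1.5], "twist": [0, 0, 0]}
  ]
}}

```text
time: 31.02
position: [0.5577, 0.4007, 0.142]
tool_rot: [0.0, 1.0, 0.0, 0.002]
ft_force: [0.3, 0.2, -1.2]
grip_width: 0.0626
grip_force: 20.0
```

{"name": "move_arm", "arguments": {
  "commands": [
    {"hand": 5.4, "travel": [0.4, -2, 0], "twist": [0, 0, 0]},
    {"hand": 5.4, "travel": [0.6, -3.4, 0], "twist": [0, 0, 0]},
    {"hand": 5.4, "travel": [0.6, -3.4, 0], "twist": [0, 0, 0]},
    {"hand": 5.4, "travel": [0.6, -3.4, 0], "twist": [0, 0, 0]},
    {"hand": 5.4, "travel": [0.6, -3.4, 0], "twist": [0, 0, 0]}
  ]
}}

```text
time: 31.43
position: [0.5273, 0.2428, 0.1386]
tool_rot: [-0.0, 1.0, -0.001, -0.001]
ft_force: [0.7, -0.8, -1.3]
grip_width: 0.0621
grip_force: 20.0
```

{"name": "move_arm", "arguments": {
  "commands": [
    {"hand": 5.4, "travel": [0.6, -3.4, 0], "twist": [0, 0, 0]},
    {"hand": 5.4, "travel": [0, -3.4, 0], "twist": [0, 0, 0]},
    {"hand": 5.4, "travel": [0, -3.4, 0], "twist": [0, 0, 0]},
    {"hand": 5.4, "travel": [0, -3.4, 0], "twist": [0, 0, 0]},
    {"hand": 5.4, "travel": [0, -3.4, 0], "twist": [0, 0, 0]}
  ]
}}

```text
time: 31.85
position: [0.5216, 0.0728, 0.1387]
tool_rot: [-0.0, 1.0, -0.0, -0.001]
ft_force: [-0.1, -0.8, -2.4]
grip_width: 0.0625
grip_force: 20.0
```

{"name": "move_arm", "arguments": {
  "commands": [
    {"hand": 5.4, "travel": [0, -3.4, 0], "twist": [0, 0, 0]},
    {"hand": 5.4, "travel": [0, -3.4, 0], "twist": [0, 0, 0]},
    {"hand": 5.4, "travel": [0, -2.2, 0], "twist": [0, 0, 0]},
    {"hand": 5.4, "travel": [0, -1, 0], "twist": [0, 0, 0]},
    {"hand": 5.4, "travel": [0, 0, 0], "twist": [0, 0, 0]}
  ]
}}

```text
time: 32.27
position: [0.5226, -0.0276, 0.1388]
tool_rot: [0.002, 1.0, -0.0, -0.0]
ft_force: [0.1, 0.1, -0.6]
grip_width: 0.0624
grip_force: 20.0
```

{"name": "move_arm", "arguments": {
  "commands": [
    {"hand": 5.4, "travel": [0, 0, 0], "twist": [0, 0, 0]},
    {"hand": 5.4, "travel": [0, 0, 0], "twist": [0, 0, 0]}
  ]
}}

```text
time: 32.43
position: [0.5221, -0.0242, 0.1388]
tool_rot: [-0.0, 1.0, 0.0, -0.001]
ft_force: [-0.8, -0.6, -1.4]
grip_width: 0.0626
grip_force: 20.0
```

{"name": "move_arm", "arguments": {
  "commands": [
    {"hand": 5.4, "travel": [0, 0, 1.5], "twist": [0, 0, 0]},
    {"hand": 5.4, "travel": [0, 0, 2], "twist": [0, 0, 0]},
    {"hand": 5.4, "travel": [0, 0, 1.8], "twist": [0, 0, 0]},
    {"hand": 5.4, "travel": [0, 0, 0.8], "twist": [0, 0, 0]},
    {"hand": 5.4, "travel": [0, 0, 0], "twist": [0, 0, 0]}
  ]
}}

```text
time: 32.85
position: [0.5212, -0.0238, 0.0764]
tool_rot: [-0.001, 1.0, 0.001, -0.002]
ft_force: [0.4, 0.4, -1.7]
grip_width: 0.0628
grip_force: 20.0
```

{"name": "move_arm", "arguments": {
  "commands": [
    {"hand": 5.4, "travel": [0, 0, 0], "twist": [0, 0, 0]},
    {"hand": 5.4, "travel": [0, 0, 0], "twist": [0, 0, 0]},
    {"hand": 5.4, "travel": [0, 0, 0], "twist": [0, 0, 0]}
  ]
}}

```text
time: 33.1
position: [0.5235, -0.0254, 0.079]
tool_rot: [-0.0, 1.0, -0.0, 0.001]
ft_force: [-0.1, -0.1, -1.7]
grip_width: 0.0623
grip_force: 20.0
```

```bash
python3 - <<'E'
from meas import *
import pickle
e=cam('side');p=robot.get_obs()['position'];print(p);pickle.dump(e,open('x12.pkl','wb'))
i=e['img'].astype(int)
# row profile (r-b) through ring rim and through tumbler bottom half, side view
for z in(.06,.035):
    u,v=proj(e,(p[0],p[1],z));r=int(round(v));print('axis',z,round(u,1),round(v,1));print([int(x) for x in (i[r,:,0]-i[r,:,2])[int(u)-34:int(u)+35]],int(u)-34)
for dx in(0,.004): print('ring ext',[round(float(proj(e,(.523+dx+.0455*c,-.027+.0455*s_,.028))[0]),1) for c,s_ in((-.854,.52),(.854,-.52))],'inner',[round(float(proj(e,(.523+dx+.0365*c,-.027+.0365*s_,.028))[0]),1) for c,s_ in((-.854,.52),(.854,-.52))])
r=int(round(proj(e,(.523,-.027,.028))[1]));print('row ring',r,[int(x) for x in i[r,:,0]][340:425])
E
```

```text
[ 0.52338677 -0.02554144  0.0790117 ]
axis 0.06 360.8 187.1
[73, 74, 73, 71, 71, 71, 72, 74, 74, 74, 74, 70, 66, 63, 60, 54, 50, 49, 45, 42, 41, 42, 44, 44, 23, 6, 1, 0, -1, -2, 1, 0, 0, 1, 0, 2, 2, 1, 3, 12, 21, 22, 20, 21, 21, 20, 27, 61, 68, 73, 77, 78, 78, 76, 77, 76, 76, 75, 59, 48, 59, 87, 97, 91, 66, 22, 5, 4, 4] 326
axis 0.035 360.2 194.0
[40, 42, 43, 45, 43, 42, 47, 43, 49, 49, 48, 47, 46, 43, 44, 43, 44, 43, 43, 60, 80, 84, 70, 56, 31, 11, 5, 4, 3, 4, 4, 4, 3, 2, 2, 3, 4, 4, 2, 4, 4, 4, 4, 3, 4, 23, 54, 68, 65, 52, 42, 52, 66, 70, 71, 73, 74, 74, 74, 70, 62, 54, 52, 55, 57, 56, 57, 56, 58] 326
ring ext [344.7, 375.9] inner [347.8, 372.8]
ring ext [345.8, 377.0] inner [348.9, 373.9]
row ring 196 [77, 77, 76, 77, 77, 125, 142, 141, 115, 96, 100, 105, 94, 85, 83, 83, 84, 85, 84, 85, 85, 86, 85, 86, 84, 85, 85, 86, 85, 83, 86, 91, 91, 110, 118, 118, 118, 91, 78, 99, 121, 123, 123, 127, 127, 127, 123, 114, 107, 96, 99, 101, 100, 101, 103, 103, 104, 104, 103, 104, 104, 103, 104, 106, 113, 117, 116, 117, 118, 115, 112, 109, 110, 111, 111, 110, 109, 108, 107, 104, 122, 130, 131, 131, 131]
```

The side row profile puts the glass at 350–371 and the coaster rim at 345–377, so they are within 1 px. I nudge 1 mm and lower gently.

{"name": "move_arm", "arguments": {
  "commands": [
    {"hand": 5.4, "travel": [-0.1, -0.1, 0.5], "twist": [0, 0, 0]},
    {"hand": 5.4, "travel": [0, 0, 0.5], "twist": [0, 0, 0]},
    {"hand": 5.4, "travel": [0, 0, 0.5], "twist": [0, 0, 0]},
    {"hand": 5.4, "travel": [0, 0, 0.3], "twist": [0, 0, 0]},
    {"hand": 5.4, "travel": [0, 0, 0], "twist": [0, 0, 0]}
  ]
}}

```text
time: 33.57
position: [0.523, -0.0265, 0.0591]
tool_rot: [0.0, 1.0, 0.0, -0.001]
ft_force: [-0.2, -0.3, -1.5]
grip_width: 0.0622
grip_force: 20.0
```

{"name": "move_arm", "arguments": {
  "commands": [
    {"hand": 5.4, "travel": [0, 0, 0.2], "twist": [0, 0, 0]},
    {"hand": 5.4, "travel": [0, 0, 0.2], "twist": [0, 0, 0]},
    {"hand": 5.4, "travel": [0, 0, 0.1], "twist": [0, 0, 0]},
    {"hand": 5.4, "travel": [0, 0, 0], "twist": [0, 0, 0]},
    {"hand": 5.4, "travel": [0, 0, 0], "twist": [0, 0, 0]}
  ]
}}

```text
time: 33.98
position: [0.5237, -0.0266, 0.055]
tool_rot: [0.0, 1.0, -0.0, 0.0]
ft_force: [-0.9, -0.2, -1.4]
grip_width: 0.0627
grip_force: 20.0
```

{"name": "move_arm", "arguments": {
  "commands": [
    {"hand": 5.4, "travel": [0, 0, 0.1], "twist": [0, 0, 0]},
    {"hand": 5.4, "travel": [0, 0, 0.1], "twist": [0, 0, 0]},
    {"hand": 5.4, "travel": [0, 0, 0], "twist": [0, 0, 0]},
    {"hand": 5.4, "travel": [0, 0, 0], "twist": [0, 0, 0]}
  ]
}}

```text
time: 34.32
position: [0.5236, -0.0266, 0.053]
tool_rot: [0.0, 1.0, 0.0, -0.0]
ft_force: [-0.0, 0.0, -0.8]
grip_width: 0.0624
grip_force: 20.0
```

{"name": "move_arm", "arguments": {
  "commands": [
    {"hand": 5.4, "travel": [0, 0, 0.1], "twist": [0, 0, 0]},
    {"hand": 5.4, "travel": [0, 0, 0], "twist": [0, 0, 0]},
    {"hand": 5.4, "travel": [0, 0, 0], "twist": [0, 0, 0]}
  ]
}}

```text
time: 34.57
position: [0.5238, -0.0266, 0.0523]
tool_rot: [0.0, 1.0, -0.0, 0.0]
ft_force: [0.3, 0.3, 2.8]
grip_width: 0.0622
grip_force: 20.0
```

{"name": "move_arm", "arguments": {
  "commands": [
    {"hand": 6.8, "travel": [0, 0, 0], "twist": [0, 0, 0]},
    {"hand": 7.2, "travel": [0, 0, 0], "twist": [0, 0, 0]},
    {"hand": 8, "travel": [0, 0, 0], "twist": [0, 0, 0]},
    {"hand": 8.5, "travel": [0, 0, 0], "twist": [0, 0, 0]},
    {"hand": 8.5, "travel": [0, 0, 0], "twist": [0, 0, 0]}
  ]
}}

```text
time: 34.98
position: [0.5237, -0.0266, 0.052]
tool_rot: [0.0, 1.0, 0.0, -0.0]
ft_force: [-0.3, -0.3, -0.2]
grip_width: 0.0813
grip_force: 0.0
```

{"name": "move_arm", "arguments": {
  "commands": [
    {"hand": 8.5, "travel": [0, 0, -1.5], "twist": [0, 0, 0]},
    {"hand": 8.5, "travel": [0, 0, -3], "twist": [0, 0, 0]},
    {"hand": 8.5, "travel": [0, 0, -4], "twist": [0, 0, 0]},
    {"hand": 8.5, "travel": [0, 0, -4], "twist": [0, 0, 0]},
    {"hand": 8.5, "travel": [0, 0, -4], "twist": [0, 0, 0]}
  ]
}}

```text
time: 35.4
position: [0.523, -0.0264, 0.2185]
tool_rot: [0.0, 1.0, 0.0, -0.001]
ft_force: [1.3, 0.1, 0.4]
grip_width: 0.0845
grip_force: 0.0
```

{"name": "move_arm", "arguments": {
  "commands": [
    {"hand": 8.5, "travel": [0.5, 3, -1], "twist": [0, 0, 0]},
    {"hand": 8.5, "travel": [0.5, 3, 0], "twist": [0, 0, 0]},
    {"hand": 8.5, "travel": [0, 3, 0], "twist": [0, 0, 0]},
    {"hand": 8.5, "travel": [0, 3, 0], "twist": [0, 0, 0]},
    {"hand": 8.5, "travel": [0, 2, 0], "twist": [0, 0, 0]}
  ]
}}

```text
time: 35.82
position: [0.5131, 0.1157, 0.2273]
tool_rot: [-0.0, 1.0, 0.0, 0.0]
ft_force: [0.7, -0.6, -0.4]
grip_width: 0.0851
grip_force: 0.0
```

{"name": "move_arm", "arguments": {
  "commands": [
    {"hand": 8.5, "travel": [0, 0, 0], "twist": [0, 0, 0]},
    {"hand": 8.5, "travel": [0, 0, 0], "twist": [0, 0, 0]}
  ]
}}

```text
time: 35.98
position: [0.5133, 0.1142, 0.2269]
tool_rot: [-0.001, 1.0, -0.0, -0.0]
ft_force: [-0.1, -0.1, -0.5]
grip_width: 0.0848
grip_force: 0.0
```

```bash
python3 - <<'E'
from meas import *
e=cam('side');i=e['img'].astype(int);save(e,'final.png')
# glass profile of low tumbler: side view, vertical axis at (.5238,-.0266), floor .012, top .068
for z in(.063,.05,.035):
    u,v=proj(e,(.5238,-.0266,z));r=int(round(v));a=i[r,:,0]-i[r,:,2];k=np.where(a[int(u)-25:int(u)+26]<25)[0]+int(u)-25
    hw=e['f']*.031/np.linalg.norm(e['E'][:3,3]-np.array([.5238,-.0266,z]))
    print(z,round(u,1),'glass',k.min(),k.max(),'pred',round(u-hw,1),round(u+hw,1))
u,v=proj(e,(.5238,-.0266,.068));print('top rows',[(int(r),(i[r,int(u)]).tolist()) for r in range(int(v)-16,int(v)+2,2)])
for p in((.669,-.0487,.18),(.669,-.0487,.1)):
    u,v=map(int,proj(e,p));a=(i[v,:,0]-i[v,:,2])[u-20:u+21];k=np.where(a<25)[0]+u-20;print('set',p,u,k.min(),k.max())
o=robot.get_obs();print(o['position'],o['time'])
E
```

```text
0.063 361.2 glass 351 372 pred 350.4 371.9
0.05 360.9 glass 352 371 pred 350.2 371.6
0.035 360.6 glass 350 371 pred 350.0 371.2
top rows [(168, [212, 172, 126]), (170, [215, 176, 129]), (172, [220, 183, 136]), (174, [220, 182, 134]), (176, [217, 178, 131]), (178, [205, 170, 130]), (180, [119, 129, 128]), (182, [94, 99, 98]), (184, [92, 96, 94])]
set (0.669, -0.0487, 0.18) 410 400 420
set (0.669, -0.0487, 0.1) 406 394 420
[0.51350887 0.11332715 0.22691942] 36.0333
```

The low tumbler's outline matches the predicted upright position to within 2 px, and the tall set stands on its axis. I hand the job in.

```bash
python3 -c "
from rig import robot
print(robot.hand_in())"
```

```text
the job is handed in; nothing more can be done
None
```

I built the water set on the tray as asked and in order, then handed it in at about 36 s. The last camera readings showed everything upright and in place; no verdict came back.

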